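Refit the drip grate under the espresso machine's head

TASK

Refit the drip grate: lay it flat on the front deck of the espresso machine, with its grip rib at the end nearer the front. Then slide it along the deck, without lifting it, in under the brewing head until it drops into the shallow pocket and lies flush, and let go. Leave everything else on the worktop standing where it is.

Things in the scene. Friction and masses are not known exactly. Their poses are not given: they have to be found in the camera images.
- grate: Drip grate, 0.15 to 0.3 kg: flat rectangular steel grate, 100 (its x) x 120 (its y) x 6 thick, lying flat on the worktop at the start. A black upright grip rib stands on its rear (-x) half. Origin: centre of the underside; x runs along the rib towards the leading edge, z up. The rear end stays towards the machine's front.
- rib (a point): Point in the grate's grip rib, at mid-length and mid-width, 22 above the grate's underside. The rib is 40 long (along the grate's x, from x = -48 to -8), 12 wide (y, centred) and rises 30 above the grate's top (36 above its underside). Axes as the grate's.
- machine: Compact espresso machine, fixed. Origin: on the worktop under the pocket's centre; x points into the machine, away from its front, y across, z up. A steel platform 160 wide runs from x = -165 (open front end) to the upright face of the body at x = 52.5 (body 210 wide, 170 deep, 330 high). The platform's front part is the deck, its rear part the pocket.
- deck (a point): Centre of the flat front deck's top, 40 above the worktop, at machine x = -109; axes as the machine's. The deck spans machine x = -165 to -52.5. A rim 8 high runs along each side; between the rims it is about 146 wide at the front end, closing in evenly to 126 at the pocket.
- pocket (a point): Centre of the floor of the shallow pocket, 34 above the worktop, 6 below the deck; axes as the machine's. It is 105 (x, from the deck's square edge to the machine's body) x 126 (y), with side walls up to rim height. The seated grate's origin lies here, its x along the machine's x, its top level with the deck.
- head (a point): Middle of the front lower edge of the brewing head, which overhangs the pocket: machine x = -42, 155 above the worktop (115 above the deck). The head is 90 wide, 125 tall and reaches back to the body; a round group, 62 dia, centred at machine x = 5, hangs to 125. An upright gripper does not fit here: tilt the tool back from the machine, about 40 degrees.
- grinder: Bystander: hand grinder: upright steel cylinder, 54 dia x 174 high with a small black knob on top; origin at the centre of its underside.
- brush: Bystander: hard plastic brush lying flat, 160 long; origin under its middle.
- bowl: Bystander: white ceramic catch bowl, 110 dia x 50 high; origin at the centre of its underside.
- jar: Bystander: small closed glass jar, 60 dia x 85 high; origin at the centre of its underside.
- cup: Bystander: white ceramic espresso cup with a handle, 62 dia x 58 high; origin at the centre of its underside.
- lid: Bystander: loose round steel canister lid, 90 dia x 6 with a 18 dia x 16 high black knob in its middle (not the grate); origin at the centre of its underside.

How it is judged:
By the outcome, as a careful person would: the job done as asked, in the order asked, and still so for the second after the job is handed in, with the robot touching nothing.
It also fails if it takes over 56 s, if anything falls off the work surface, if the arm or the gripper's body presses on something with over 40 N, if the wrist force passes 120 N, or if a joint passes its speed limit or range.

ROBOT

A 7-joint arm with a two-finger parallel gripper is mounted at the origin on the work surface. World frame = base frame: x ahead of the robot, y to its left, z up, the work surface at z = 0. Lengths are in mm, angles in rad, forces in N, time in s.
With the tool pointing down it reaches from about 400 to 875 mm from the base axis. Payload 4.4 kg.
Tool frame: the origin (TCP) lies midway between the tips of the shut fingers; the grasp point (between the pads) lies 19 mm behind it; x points along the fingers, z is the direction in which the jaws open and shut, and the axes are right-handed (so a half turn about x gives the same grasp; the last joint's range is limited). The gripper opens to 85 mm and grips with 20 to 120 N. Pads are 22 mm wide; open, the fingers measure 114 mm over their backs; the gripper's body (76 mm by 85 mm) begins 54 mm behind the grasp point. The pads swing forward as they close: fully open they stand 13 mm farther back than shut.
Start: joints at [-1.378, 0.628, 0.038, 1.517, -0.027, 0.996, -0.02], TCP at [166.323, 628.374, 231.313] pointing down, gripper open.
Joint ranges: [-3.06, 3.06], [-0.37, 2.12], [-1.25, 1.32], [0.18, 2.47], [-1.1, 4.24], [0.23, 1.98], [-2.94, 2.94]. Speed limits (rad/s): [2.57, 2.57, 3.14, 3.14, 3.14, 3.14, 3.14].

INTERFACE

Orientations are given as [roll, pitch, yaw] about the fixed x, y, z axes, in that order (R = Rz(yaw) Ry(pitch) Rx(roll)).
In Python, from cell import ctrl gives the robot as it stands. The module is installed in compiled form; this text tells all that it offers.
- The arm moves only by the tool servo_tool, never from a script. Its argument "rows" is a list of rows, each an object of numbers: "dx", "dy", "dz": the shift along the tool's x, y, z in units of 750 mm (1.0 is 750 mm); "wx", "wy", "wz": the turn, a rotation vector about the tool's x, y, z in units of 6 degrees (1.0 is 6 degrees); "fingers": the closure, from 0 (fully open) to 1 (shut). In form: [{"dx": .., "dy": .., "dz": .., "wx": .., "wy": .., "wz": .., "fingers": ..}, ...]. A call has 1 to 5 rows; each row shifts and turns the commanded pose from where the row before left it, along the tool's axes as they then stand; what a row does not reach is not made up. A row lasts 1/8 s, in which the tool goes at most 62.5 mm and 10.7 degrees, less where a joint would pass 70% of its speed; a pose out of reach is approached as far as the arm can. A call with a number of a shift or a turn outside -1 to 1 is refused whole. A call with a gripper value outside its range is refused whole. The fingers move at their own pace and stop on an object; the grip force is fixed at half the most. Time passes only in rows, so rows that do not move let the fingers close. It gives the time, the measured TCP pose, the force and the opening at its end, in the units of the state.
- ctrl.read_state(): the state, without advancing time (a new reading comes with each control period).
- ctrl.get_image(name): name is "scene" or "top" or "wrist"; returns the picture (384x512x3 uint8, red, green, blue); there is no depth.
- ctrl.camera_info(name): a dict with "fovy" (degrees; the focal length in pixels is half the picture's height over the tangent of half this angle, whatever the lens; pixels are square), "cx", "cy" (the principal point, pixels), "k1" (the pictures are not rectified: a ray, as slopes to the right and down, at radius r is drawn at 1 + k1 r^2 times it, then the intrinsics apply), "R" (3x3) and "t" (3): a world point X has camera coordinates R X + t. Camera axes: x right, y down, z forward; pixel columns grow to the right and rows downward; lengths in mm; the calibration is good to about 2 mm. A picture is of the moment at which its call begins: read the wrist's pose just before it. camera_info takes no time and is no camera call; for the wrist camera it gives the pose at the moment of the call.
- ctrl.finish_job(): hands the job in, once; it reports no verdict.
Trained networks look in the newest picture that a camera, given by its name, has taken for a name from the list of things; names that differ only in an ending like _2 or _b are one class to them, and where a whole thing is asked for, a point or a joint stands for the part that bears it (a point fixed in the world has none). Each returns a list of dicts, best first, with "conf" (0 to 1); they miss things now and then, are a little off and sometimes report something else, mostly with a low value. They report only what shows in the picture. A call takes as long as a camera call.
- ctrl.search_frame(label, camera): "extent" ([centre column, centre row, width, height] in pixels, round what is visible of it).
- ctrl.silhouettes(label, camera): "region" (384x512 bool, what is visible of it) and "extent" ([centre column, centre row, width, height] in pixels, round what is visible of it).
- ctrl.mark_of(label, camera): "point" ([column, row] in pixels: a listed point, or the origin of a listed thing).
The state is a dict: "clock": time; "qpos": joint angles; "qd": joint speeds; "tau": joint torques, N m; "eef_pos": TCP position; "tool_rot": TCP orientation; "force": force on the tool from outside, world axes, zero at the start; "torque": the same for the moment, N m; "width": finger opening in mm.
Only numpy, scipy, OpenCV 4.12 (cv2) and the standard library are available. Lean on these libraries where they do the work, as an engineer would, in place of code of your own. Each camera call takes 0.05 s, during which the arm holds its last target.

## Working session

There is one attempt and no reset: what is moved stays moved. The work goes in short steps, Python scripts to look and compute and a tool call to move; the robot and the scene stay as the last step left them, time stands still between calls to the robot, and variables do not carry over. Pictures are saved under pics/ and viewed, and the job is handed in when it is done.

Besides the shell and the picture viewer there is one more tool, called after ">>>" in YAML: its name, and indented under it one key for each argument. servo_tool: Moves the arm, as the interface text tells. Its arguments: {"type":"object","properties":{"rows":{"type":"array"}},"required":["rows"]}

```bash
ls; mkdir -p pics
python3 - <<'E'
from cell import ctrl
import cv2,numpy as np
s=ctrl.read_state();print(s)
for n in ["scene","top","wrist"]:
    im=ctrl.get_image(n);cv2.imwrite(f"pics/a_{n}.png",im[:,:,::-1])
    c=ctrl.camera_info(n);print(n,c)
E
```

```text
pics
{'clock': 0.0, 'qpos': array([-1.37781523,  0.62937182,  0.03840981,  1.51838119, -0.02697072,
        0.99630309, -0.01998758]), 'qd': array([-0.00044494, -0.00024998, -0.00043683,  0.00023411,  0.00034043,
        0.00076497, -0.00127143]), 'tau': array([ 1.25624388e-04, -5.63406515e+01,  1.22675512e+00, -1.93448603e+01,
        1.11978891e-02,  1.04653125e-02, -1.80522221e-05]), 'eef_pos': array([166.13615009, 627.75044272, 230.36765155]), 'tool_rot': array([-3.12461913,  1.56885009, -1.81254984]), 'force': array([ 0.53979057, -0.00907311,  0.69218819]), 'torque': array([-0.0480413 ,  0.07844672,  0.01449422]), 'width': 85.5444646209512}
scene {'fovy': 51.09542134897674, 'cx': 257.2404617258576, 'cy': 189.03259604516265, 'k1': -0.023828376435220334, 'R': array([[ 0.46426981,  0.88569284, -0.00132116],
       [ 0.62141912, -0.32680279, -0.71206616],
       [-0.63110366,  0.32976983, -0.70211113]]), 't': array([-355.54356815, -198.20433108, 1341.88800378])}
top {'fovy': 47.384077861673845, 'cx': 257.1258860537663, 'cy': 187.0570539723357, 'k1': -0.02633518496511554, 'R': array([[ 0.00658139, -0.9996358 ,  0.02617143],
       [-0.98877524, -0.01041209, -0.14904735],
       [ 0.14926557, -0.02489673, -0.98848366]]), 't': array([ 112.60684766,  529.29290744, 1079.70417533])}
wrist {'fovy': 67.87752618969259, 'cx': 261.50442145489785, 'cy': 195.3446000296347, 'k1': -0.03527856539978775, 'R': array([[ 0.25563873,  0.96677189, -0.0009805 ],
       [ 0.9247416 , -0.24422882,  0.29189939],
       [ 0.28196066, -0.0755275 , -0.95644853]]), 't': array([-649.48523048,  -37.69667795,  379.13642733])}
```

View pics/a_scene.png

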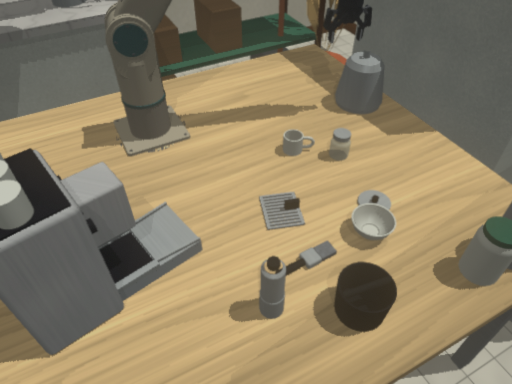

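View pics/a_top.png

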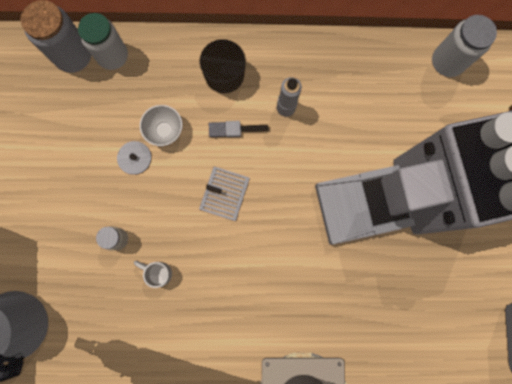

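View pics/a_wrist.png

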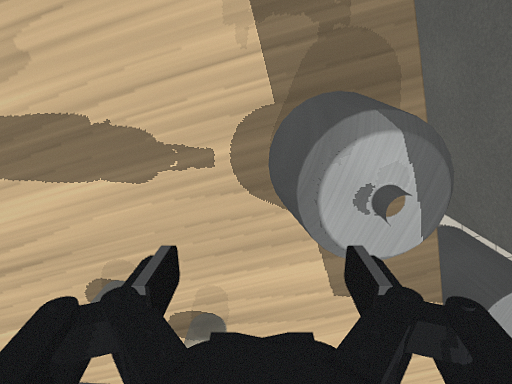

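Scene: machine at left, its front pointing +y. Top: grate at about (225,193), with the rib on the +y side; machine platform at about (320–410, 180–240). Next I'll measure.

```bash
cat > h.py <<'E'
import numpy as np,cv2
from cell import ctrl
def K(c):
    f=192/np.tan(np.radians(c["fovy"]/2)); return f
def proj(c,P):
    X=np.atleast_2d(P)@np.array(c["R"]).T+np.array(c["t"]); s=X[:,:2]/X[:,2:3]
    r2=(s**2).sum(1,keepdims=True); s=s*(1+c["k1"]*r2)
    return s*K(c)+[c["cx"],c["cy"]]
def ray(c,uv):
    d=(np.array(uv,float)-[c["cx"],c["cy"]])/K(c); s=d.copy()
    for _ in range(20): s=d/(1+c["k1"]*(s@s))
    R=np.array(c["R"]); return -R.T@np.array(c["t"]), R.T@np.array([s[0],s[1],1])
def onz(c,uv,z):
    o,d=ray(c,uv); return o+d*(z-o[2])/d[2]
E
python3 - <<'E'
from h import *
im={}
hz=dict(grate=0,rib=22,machine=0,deck=40,pocket=34,head=155,grinder=0,brush=0,bowl=0,jar=0,cup=0,lid=0)
for n in ["top","scene"]:
    im=ctrl.get_image(n);c=ctrl.camera_info(n)
    cv2.imwrite(f"pics/b_{n}.png",im[:,:,::-1])
    for l in ["grate","rib","deck","pocket","head","machine"]:
        for m in ctrl.mark_of(l,n)[:1]:
            print(n,l,np.round(m["point"],1),round(m["conf"],2),np.round(onz(c,m["point"],hz[l]),1))
a=cv2.imread("pics/b_top.png");
cv2.imwrite("pics/c1.png",cv2.resize(a[90:270,300:512],None,fx=3.7,fy=3.3,interpolation=cv2.INTER_CUBIC)[:600,:800])
cv2.imwrite("pics/c2.png",cv2.resize(a[155:235,185:265],None,fx=7,fy=7,interpolation=cv2.INTER_CUBIC))
a=cv2.imread("pics/b_scene.png")
cv2.imwrite("pics/c3.png",cv2.resize(a[145:355,0:210],None,fx=2.8,fy=2.8,interpolation=cv2.INTER_CUBIC))
cv2.imwrite("pics/c4.png",cv2.resize(a[180:240,245:325],None,fx=8,fy=8,interpolation=cv2.INTER_CUBIC))
print(ctrl.read_state()["clock"])
w=ctrl.camera_info("wrist");R=np.array(w["R"]);print("wristcam pos",-R.T@np.array(w["t"]))
from scipy.spatial.transform import Rotation as Ro
s=ctrl.read_state();T=Ro.from_euler("xyz",s["tool_rot"]).as_matrix();print(T, T.T@(-R.T@np.array(w["t"])-s["eef_pos"]), R@T)
E
```

```text
top grate [222.1 193.2] 0.71 [516.8 208.3   0. ]
top rib [213.8 186.6] 0.91 [530.8 228.8  22. ]
top deck [342.9 207. ] 0.65 [ 478.9 -101.9   40. ]
top pocket [386.5 201.2] 0.79 [ 495.6 -216.9   34. ]
top head [383.3 197.6] 0.7 [ 489.2 -170.3  155. ]
top machine [380.8 199.2] 0.96 [ 504.9 -212.8    0. ]
scene grate [281.4 211.7] 0.63 [522.5 200.8   0. ]
scene rib [291.1 203.5] 0.84 [525.9 227.6  22. ]
scene deck [162.4 232.9] 0.64 [ 478.7 -109.9   40. ]
scene pocket [124.4 260. ] 0.88 [ 510.1 -212.8   34. ]
scene head [127.7 214.6] 0.8 [ 494.4 -172.9  155. ]
scene machine [126.4 266.3] 0.59 [ 502.7 -214.1    0. ]
0.85
wristcam pos [ 94.07145107 647.59394528 373.72654204]
[[-3.82846932e-05 -9.66681092e-01  2.55983719e-01]
 [ 3.22086068e-05  2.55983718e-01  9.66681093e-01]
 [-9.99999999e-01  4.52539680e-05  2.13351931e-05]] [-1.42385632e+02  7.47826033e+01  9.95839756e-02] [[-4.91111887e-04  3.33540883e-04  9.99999824e-01]
 [-2.91897249e-01 -9.56449667e-01  1.75660889e-04]
 [ 9.56449557e-01 -2.91897111e-01  5.67083467e-04]]
```

View pics/c1.png

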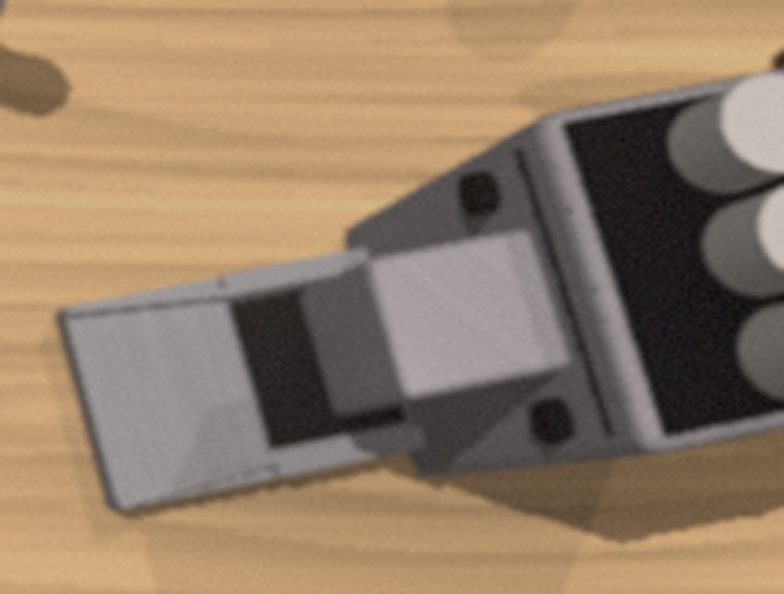

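View pics/c2.png

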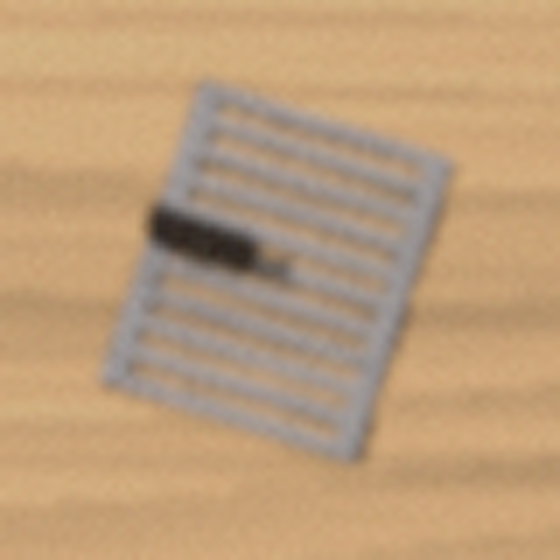

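View pics/c3.png

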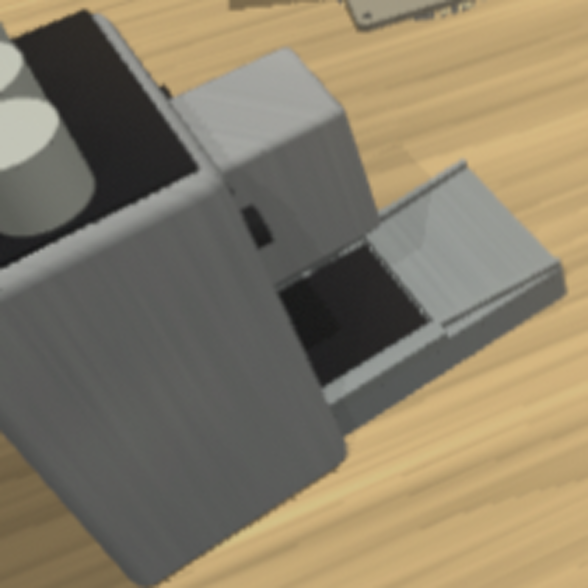

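View pics/c4.png

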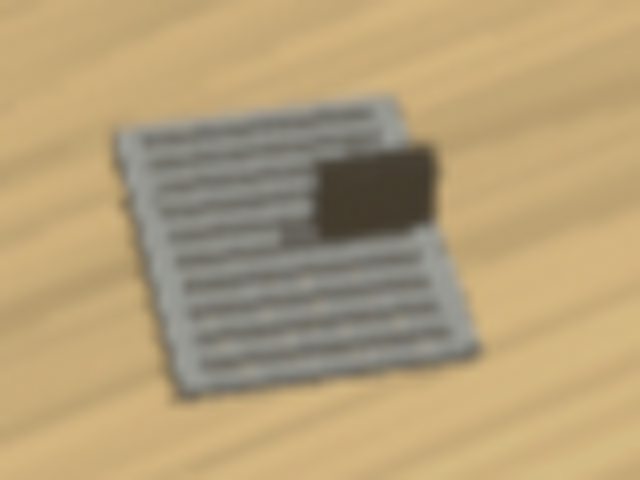

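```bash
cat > fit.py <<'E'
from h import *
from scipy.optimize import least_squares
ct,cs=ctrl.camera_info("top"),ctrl.camera_info("scene")
def up(l,fx,fy,ox,oy): return [[ox+(u+.5)/fx-.5,oy+(v+.5)/fy-.5] for u,v in l]
def fit(obs,x0):
    def res(p,per=False):
        c,s=np.cos(p[2]),np.sin(p[2]);out=[]
        for cam,P,uv in obs:
            P=np.array(P,float);W=np.c_[p[0]+c*P[:,0]-s*P[:,1],p[1]+s*P[:,0]+c*P[:,1],P[:,2]]
            out.append(proj(cam,W)-np.array(uv))
        return out if per else np.concatenate(out).ravel()
    r=least_squares(res,x0,loss="soft_l1",f_scale=.7,x_scale=[10,10,.1]);return r.x,res(r.x,True)
G=[[-50,60,6],[50,60,6],[50,-60,6],[-50,-60,6]]
gt=(ct,G,up([(203,85),(450,162),(355,460),(107,383)],7,7,185,155))
gs=(cs,G,up([(480,352),(185,398),(117,130),(395,97)],8,8,245,180))
mt=(ct,[[-165,80,48],[-165,-80,48],[-52.5,63,40],[-52.5,-63,40],[-42,45,280],[-42,-45,280],[-42,45,155],[-42,-45,155]],
 up([(62,313),(118,510),(232,298),(271,446),(372,262),(410,395),(302,290),(335,415)],3.7,3.3,300,90))
ms=(cs,[[-165,80,48],[-165,-80,48],[-52.5,63,40],[-52.5,-63,40],[-42,45,280],[-42,-45,280],[-42,45,155],[-165,80,0]],
 up([(563,265),(465,163),(430,320),(370,238),(343,110),(288,48),(378,215),(566,292)],2.8,2.8,0,145))
if __name__=="__main__":
    np.set_printoptions(precision=2,suppress=True)
    for n,os,x0 in [("grate",(gt,gs),[517,205,-1.8]),("machine",(mt,ms),[503,-214,-1.37])]:
        for o in ([os[0]],[os[1]],os):
            p,r=fit(o,x0);print(n,p,np.degrees(p[2]));[print(np.round(q.T,1)) for q in r]
E
python3 fit.py
```

```text
grate [515.65 201.96  -1.86] -106.83565041030728
[[-0.2  0.6  0.4 -0.9]
 [-0.5 -0.3  0.6  0.2]]
grate [519.86 201.68  -1.88] -107.51738530218336
[[ 0.6 -0.4 -0.3  0.1]
 [ 0.2 -0.3  0.2 -0.2]]
grate [517.4  202.14  -1.87] -107.15992964031415
[[-0.1  0.6  0.2 -1. ]
 [-1.2 -0.8 -0.  -0.7]]
[[ 0.4 -0.5 -0.6 -0.4]
 [-0.7 -0.9 -0.3 -0.8]]
machine [ 500.4  -215.95   -1.35] -77.28122657439195
[[ 1.5  1.3 -1.2  0.5 -1.1  0.2 -0.9  0.1]
 [-2.7 -0.6 -0.4  2.7 -1.5  1.3  0.4  0.5]]
machine [ 500.48 -215.73   -1.37] -78.4108384751632
[[-0.9 -0.   1.7 -2.1  0.  -0.3  1.7  0.1]
 [-0.  -1.4  2.6 -1.1 -0.4 -2.3  5.1  2.5]]
machine [ 500.21 -216.04   -1.36] -78.09082287536319
[[ 1.8  0.6 -0.9  0.1 -0.9 -0.2 -0.7 -0.2]
 [-3.6 -1.4 -0.6  2.5 -1.8  1.1  0.2  0.3]]
[[-1.1 -0.5  1.6 -2.4 -0.1 -0.6  1.5 -0.2]
 [-0.4 -1.6  2.4 -1.1 -0.6 -2.4  4.9  2.2]]
```

```bash
cat > ov.py <<'E'
from fit import *
def lines(p):
    c,s=np.cos(p[2]),np.sin(p[2])
    segs=[]
    def poly(L,col,close=True):
        L=L+[L[0]] if close else L
        segs.extend([(a,b,col) for a,b in zip(L[:-1],L[1:])])
    poly([[-165,80,48],[-165,-80,48],[52.5,-80,48],[52.5,80,48]],(0,0,255))
    poly([[-165,73,40],[-165,-73,40],[-52.5,-63,40],[-52.5,63,40]],(0,255,0))
    poly([[-52.5,63,34],[-52.5,-63,34],[52.5,-63,34],[52.5,63,34]],(255,0,0))
    for z in (155,280): poly([[-42,45,z],[-42,-45,z],[52.5,-45,z],[52.5,45,z]],(0,255,255))
    poly([[52.5,105,330],[52.5,-105,330],[222.5,-105,330],[222.5,105,330]],(255,0,255))
    poly([[-165,80,0],[-165,-80,0],[52.5,-80,0],[52.5,80,0]],(255,255,0))
    T=lambda P:np.array([p[0]+c*P[0]-s*P[1],p[1]+s*P[0]+c*P[1],P[2]])
    return [(T(a),T(b),k) for a,b,k in segs]
def draw(img,cam,p,box,f,out):
    x0,x1,y0,y1=box
    a=cv2.resize(img[y0:y1,x0:x1],None,fx=f,fy=f,interpolation=cv2.INTER_CUBIC)
    for A,B,k in lines(p):
        q=proj(cam,np.array([A+(B-A)*t for t in np.linspace(0,1,12)]))
        q=(q-[x0,y0]+.5)*f-.5
        cv2.polylines(a,[np.round(q).astype(int)],False,k,1)
    cv2.imwrite(out,a)
E
python3 - <<'E'
from ov import *
p,_=fit((mt,ms),[503,-214,-1.37])
draw(cv2.imread("pics/b_top.png"),ct,p,(300,512,90,260),3.5,"pics/d1.png")
draw(cv2.imread("pics/b_scene.png"),cs,p,(0,210,145,355),2.8,"pics/d2.png")
E
```

```text
(no output)
```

View pics/d1.png

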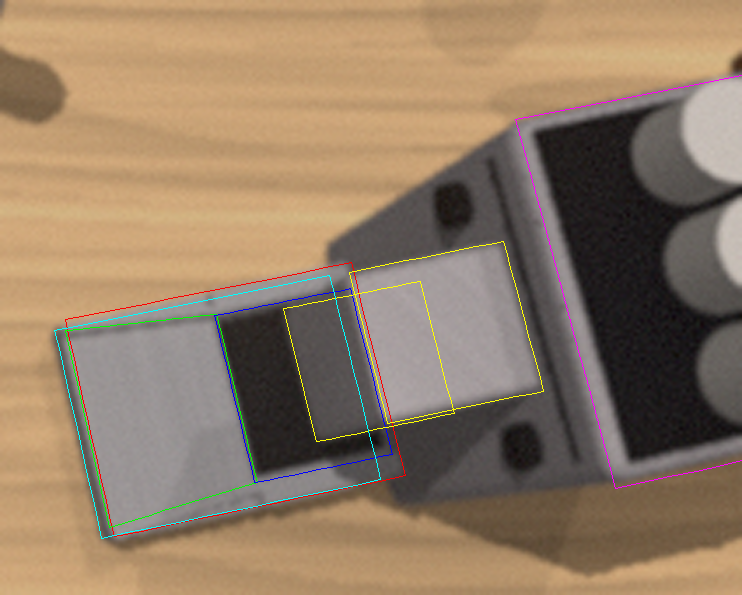

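View pics/d2.png

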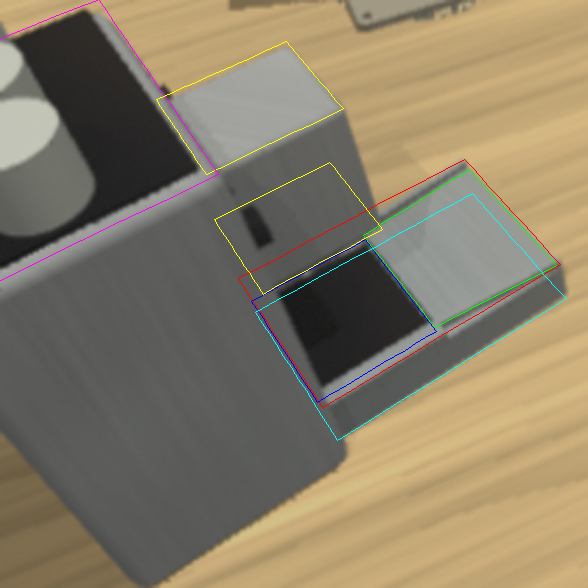

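```bash
cat > plan.py <<'E'
from h import *
from scipy.spatial.transform import Rotation as Ro, Slerp
np.set_printoptions(precision=2,suppress=True)
def toolR(yaw,T):
    g=np.array([np.cos(yaw),np.sin(yaw),0]);z=np.array([0,0,1.]);c,s=np.cos(T),np.sin(T)
    X=-c*z+s*g;Y=-(c*g+s*z);return Ro.from_matrix(np.c_[X,Y,np.cross(X,Y)])
def cur():
    s=ctrl.read_state();return np.array(s["eef_pos"]),Ro.from_euler("xyz",s["tool_rot"]),s
def plan(p1,R1,n,fingers,p0=None,R0=None):
    if p0 is None: p0,R0,_=cur()
    rv=(R0.inv()*R1).as_rotvec();p,R=p0,R0;rows=[]
    for i in range(n):
        pt=p0+(p1-p0)*(i+1)/n; Rt=R0*Ro.from_rotvec(rv*(i+1)/n)
        d=np.round(R.inv().apply(pt-p)/750,4); w=np.round(np.degrees((R.inv()*Rt).as_rotvec())/6,3)
        rows.append((d,w)); p=p+R.apply(d*750); R=R*Ro.from_rotvec(np.radians(w*6))
    print("max shift mm",max(np.linalg.norm(d)*750 for d,_ in rows),"deg",max(np.linalg.norm(w)*6 for _,w in rows))
    for i,(d,w) in enumerate(rows):
        print('{"dx":%g,"dy":%g,"dz":%g,"wx":%g,"wy":%g,"wz":%g,"fingers":%g},'%(*d,*w,fingers),end="\n" if i%5==4 else "")
    print("\nend",p,R.as_euler("xyz"));return p,R
def tcp_for(rib_xy,zunder,yaw,T,h=30,bx=0):
    "TCP so that the grasp point is at rib point + bx along grate x, h above underside"
    g=np.array([np.cos(yaw),np.sin(yaw),0]);R=toolR(yaw,T)
    return np.array([*rib_xy,zunder+h])+bx*g+R.apply([19,0,0]),R
E
python3 - <<'E'
from plan import *
ct,cs=ctrl.camera_info("top"),ctrl.camera_info("scene")
for l,uv in dict(bowl=(162,126),lid=(134,157),jar=(110,238),cup=(157,275),grinder=(289,97),brush=(238,129)).items(): print(l,onz(ct,uv,20))
yaw=np.radians(-107.2);T=np.radians(42)
p,R=tcp_for((525.7,228.8),0,yaw,T,30,-3);print(p,R.as_euler("xyz"))
plan(p+[0,0,130],R,15,0)
E
```

```text
bowl [691.54 369.14  20.  ]
lid [607.02 438.68  20.  ]
jar [396.36 489.37  20.  ]
cup [305.03 366.76  20.  ]
grinder [776.85  32.55  20.  ]
brush [686.01 168.36  20.  ]
[522.83 219.52  15.88] [-1.57  0.84 -1.87]
max shift mm 36.65881544731089 deg 6.634819967414339
{"dx":0.0076,"dy":-0.0399,"dz":-0.027,"wx":0.976,"wy":0.375,"wz":-0.359,"fingers":0},{"dx":0.0101,"dy":-0.0422,"dz":-0.0225,"wx":0.975,"wy":0.374,"wz":-0.36,"fingers":0},{"dx":0.0125,"dy":-0.0437,"dz":-0.0176,"wx":0.976,"wy":0.375,"wz":-0.359,"fingers":0},{"dx":0.0148,"dy":-0.0448,"dz":-0.0126,"wx":0.976,"wy":0.374,"wz":-0.359,"fingers":0},{"dx":0.0169,"dy":-0.0452,"dz":-0.0073,"wx":0.976,"wy":0.375,"wz":-0.36,"fingers":0},
{"dx":0.0187,"dy":-0.0451,"dz":-0.0021,"wx":0.975,"wy":0.374,"wz":-0.359,"fingers":0},{"dx":0.0204,"dy":-0.0442,"dz":0.0033,"wx":0.976,"wy":0.375,"wz":-0.36,"fingers":0},{"dx":0.0218,"dy":-0.0428,"dz":0.0086,"wx":0.976,"wy":0.374,"wz":-0.359,"fingers":0},{"dx":0.023,"dy":-0.0408,"dz":0.0137,"wx":0.975,"wy":0.375,"wz":-0.359,"fingers":0},{"dx":0.0238,"dy":-0.0383,"dz":0.0187,"wx":0.976,"wy":0.374,"wz":-0.36,"fingers":0},
{"dx":0.0243,"dy":-0.0352,"dz":0.0234,"wx":0.976,"wy":0.375,"wz":-0.359,"fingers":0},{"dx":0.0247,"dy":-0.0317,"dz":0.0278,"wx":0.975,"wy":0.374,"wz":-0.36,"fingers":0},{"dx":0.0245,"dy":-0.0277,"dz":0.0318,"wx":0.976,"wy":0.375,"wz":-0.359,"fingers":0},{"dx":0.0242,"dy":-0.0234,"dz":0.0354,"wx":0.976,"wy":0.374,"wz":-0.359,"fingers":0},{"dx":0.0236,"dy":-0.0187,"dz":0.0385,"wx":0.976,"wy":0.375,"wz":-0.36,"fingers":0},

end [522.86 219.49 145.89] [-1.57  0.84 -1.87]
```

>>> servo_tool:
  rows:
    - {"dx": 0.008, "dy": -0.04, "dz": -0.027, "wx": 0.976, "wy": 0.375, "wz": -0.36, "fingers": 0}
    - {"dx": 0.01, "dy": -0.042, "dz": -0.0225, "wx": 0.976, "wy": 0.375, "wz": -0.36, "fingers": 0}
    - {"dx": 0.0125, "dy": -0.0437, "dz": -0.0176, "wx": 0.976, "wy": 0.375, "wz": -0.36, "fingers": 0}
    - {"dx": 0.0148, "dy": -0.0448, "dz": -0.0126, "wx": 0.976, "wy": 0.374, "wz": -0.36, "fingers": 0}
    - {"dx": 0.0169, "dy": -0.0452, "dz": -0.0073, "wx": 0.976, "wy": 0.375, "wz": -0.36, "fingers": 0}

```text
clock: 1.48
eef_pos: [285.6, 491.6, 202.6]
tool_rot: [-2.117, 1.301, -1.322]
force: [0.7, 0.3, -0.4]
width: 85.1
```

>>> servo_tool:
  rows:
    - {"dx": 0.0187, "dy": -0.0451, "dz": -0.0021, "wx": 0.976, "wy": 0.374, "wz": -0.36, "fingers": 0}
    - {"dx": 0.0204, "dy": -0.0442, "dz": 0.0033, "wx": 0.976, "wy": 0.375, "wz": -0.36, "fingers": 0}
    - {"dx": 0.0218, "dy": -0.0428, "dz": 0.0086, "wx": 0.976, "wy": 0.374, "wz": -0.36, "fingers": 0}
    - {"dx": 0.023, "dy": -0.0408, "dz": 0.0137, "wx": 0.976, "wy": 0.375, "wz": -0.36, "fingers": 0}
    - {"dx": 0.0238, "dy": -0.0383, "dz": 0.0187, "wx": 0.976, "wy": 0.374, "wz": -0.36, "fingers": 0}

```text
clock: 2.1
eef_pos: [404.4, 355.5, 174.0]
tool_rot: [-1.851, 1.05, -1.588]
force: [0.8, 0.7, 0.2]
width: 85.4
```

>>> servo_tool:
  rows:
    - {"dx": 0.0243, "dy": -0.0352, "dz": 0.0234, "wx": 0.976, "wy": 0.375, "wz": -0.36, "fingers": 0}
    - {"dx": 0.0247, "dy": -0.0317, "dz": 0.0278, "wx": 0.976, "wy": 0.374, "wz": -0.36, "fingers": 0}
    - {"dx": 0.0245, "dy": -0.0277, "dz": 0.0318, "wx": 0.976, "wy": 0.375, "wz": -0.36, "fingers": 0}
    - {"dx": 0.0242, "dy": -0.0234, "dz": 0.0354, "wx": 0.976, "wy": 0.374, "wz": -0.36, "fingers": 0}
    - {"dx": 0.0236, "dy": -0.0187, "dz": 0.0385, "wx": 0.976, "wy": 0.375, "wz": -0.36, "fingers": 0}

```text
clock: 2.72
eef_pos: [523.4, 219.3, 145.4]
tool_rot: [-1.568, 0.837, -1.872]
force: [0.0, 0.9, 0.2]
width: 85.4
```

Run:
```python
from plan import *
im=ctrl.get_image("wrist");c=ctrl.camera_info("wrist")
cv2.imwrite("pics/e_w.png",im[:,:,::-1])
for l in ["rib","grate"]:
  for m in ctrl.mark_of(l,"wrist")[:1]: print(l,m, onz(c,m["point"],22 if l=="rib" else 0))
# overlay predicted
a=im[:,:,::-1].copy()
x,y,w=517.4,202.1,np.radians(-107.2)
def T(P): return np.array([x+np.cos(w)*P[0]-np.sin(w)*P[1],y+np.sin(w)*P[0]+np.cos(w)*P[1],P[2]])
for L in ([[-50,60,6],[50,60,6],[50,-60,6],[-50,-60,6]],[[-48,6,36],[-8,6,36],[-8,-6,36],[-48,-6,36]]):
  cv2.polylines(a,[np.round(proj(c,np.array([T(q) for q in L]))).astype(int)],True,(0,0,255),1)
cv2.imwrite("pics/e_wo.png",cv2.resize(a,None,fx=1.5,fy=1.5))
```

```text
rib {'point': [257.6, 87.6], 'conf': 0.97} [527.55 222.85  22.  ]
grate {'point': [259.5, 96.3], 'conf': 0.96} [520.65 197.     0.  ]
```

View pics/e_wo.png

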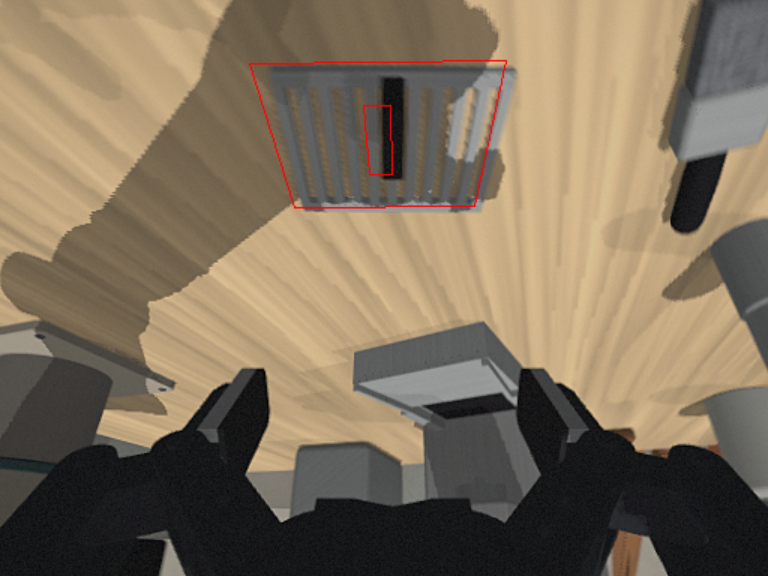

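Run:
```python
import cv2
a=cv2.imread("pics/e_w.png")
cv2.imwrite("pics/e_z.png",cv2.resize(a[30:155,155:355],None,fx=4,fy=4,interpolation=cv2.INTER_CUBIC))
```

```text
(no output)
```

View pics/e_z.png

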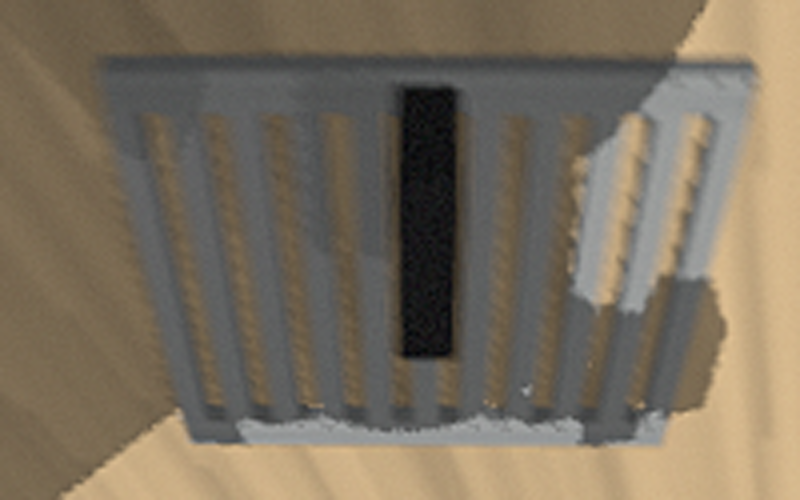

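Run:
```python
from fit import *
np.set_printoptions(precision=2,suppress=True)
cw=ctrl.camera_info("wrist")
gw=(cw,G,up([(755,68),(662,443),(190,443),(103,75)],4,4,155,30))
for o in ([gw],[gw,gs],[gw,gs,gt]):
    p,r=fit(o,[517,202,-1.87]);print(p,np.degrees(p[2]));[print(np.round(q.T,1)) for q in r]
    c,s=np.cos(p[2]),np.sin(p[2]);print("rib",p[0]-28*c,p[1]-28*s)
    f=lambda P:proj(cw,[[p[0]+c*x-s*y,p[1]+s*x+c*y,z] for x,y,z in P])
    print("ribtop in crop",((f([[-48,6,36],[-8,6,36],[-8,-6,36],[-48,-6,36],[-48,6,6],[-48,-6,6],[-8,0,6]])-[155,30]+.5)*4-.5).round())
```

```text
[517.95 200.17  -1.87] -106.97712544930788
[[ 0.6  0.5 -0.1 -3.8]
 [ 0.2  0.5  1.1 -0.3]]
rib 526.1288435738846 226.94562613404287
ribtop in crop [[458. 185.]
 [455. 362.]
 [393. 363.]
 [386. 186.]
 [455.  80.]
 [389.  80.]
 [424. 259.]]
[518.29 200.32  -1.87] -107.13522914306634
[[ 1.2  0.7 -0.  -3.4]
 [ 0.1  0.4  0.8 -0.9]]
[[-0.  -1.  -1.1 -0.8]
 [-0.2 -0.4  0.1 -0.4]]
rib 526.5391042486797 227.081515647036
ribtop in crop [[460. 184.]
 [456. 361.]
 [395. 362.]
 [388. 184.]
 [458.  78.]
 [391.  79.]
 [426. 258.]]
[517.87 200.48  -1.87] -107.00309304825957
[[ 0.5  0.4 -0.3 -4.1]
 [-0.2  0.3  0.9 -0.7]]
[[-0.  -0.9 -1.2 -0.8]
 [-0.3 -0.5  0.1 -0.6]]
[[ 0.4  1.2  0.9 -0.3]
 [-1.3 -1.  -0.2 -0.8]]
rib 526.0585210225179 227.254487566214
ribtop in crop [[457. 184.]
 [454. 361.]
 [393. 361.]
 [385. 184.]
 [455.  78.]
 [388.  79.]
 [423. 258.]]
```

Run:
```python
from plan import *
p,R=tcp_for((526.8,227),0,np.radians(-107),np.radians(42),31,-3);print(p)
p1,R1=plan(p+[0,0,25],R,4,0)
plan(p,R,2,0,p1,R1)
```

```text
[523.96 217.71  16.88]
max shift mm 25.851184692388856 deg 0.117881296226331
{"dx":0.0254,"dy":0.0233,"dz":-0.0001,"wx":-0.016,"wy":-0.009,"wz":0.007,"fingers":0},{"dx":0.0254,"dy":0.0233,"dz":-0.0001,"wx":-0.015,"wy":-0.009,"wz":0.006,"fingers":0},{"dx":0.0254,"dy":0.0232,"dz":-0,"wx":-0.016,"wy":-0.009,"wz":0.007,"fingers":0},{"dx":0.0254,"dy":0.0233,"dz":-0.0001,"wx":-0.016,"wy":-0.009,"wz":0.006,"fingers":0},
end [523.97 217.73  41.87] [-1.57  0.84 -1.87]
max shift mm 12.531959144523253 deg 0.0
{"dx":0.0124,"dy":0.0111,"dz":0,"wx":0,"wy":-0,"wz":0,"fingers":0},{"dx":0.0124,"dy":0.0112,"dz":0,"wx":0,"wy":-0,"wz":0,"fingers":0},
end [523.96 217.72  16.86] [-1.57  0.84 -1.87]
```

>>> servo_tool:
  rows:
    - {"dx": 0.0254, "dy": 0.0233, "dz": 0, "wx": 0, "wy": 0, "wz": 0, "fingers": 0}
    - {"dx": 0.0254, "dy": 0.0233, "dz": 0, "wx": 0, "wy": 0, "wz": 0, "fingers": 0}
    - {"dx": 0.0254, "dy": 0.0233, "dz": 0, "wx": 0, "wy": 0, "wz": 0, "fingers": 0}
    - {"dx": 0.0254, "dy": 0.0233, "dz": 0, "wx": 0, "wy": 0, "wz": 0, "fingers": 0}
    - {"dx": 0.0124, "dy": 0.0111, "dz": 0, "wx": 0, "wy": 0, "wz": 0, "fingers": 0}

```text
clock: 3.5
eef_pos: [522.1, 220.0, 27.7]
tool_rot: [-1.572, 0.835, -1.872]
force: [1.1, 0.0, 0.8]
width: 85.5
```

>>> servo_tool:
  rows:
    - {"dx": 0.0124, "dy": 0.0112, "dz": 0, "wx": 0, "wy": 0, "wz": 0, "fingers": 0}
    - {"dx": 0, "dy": 0, "dz": 0, "wx": 0, "wy": 0, "wz": 0, "fingers": 0.4}

```text
clock: 3.75
eef_pos: [522.8, 220.0, 16.9]
tool_rot: [-1.57, 0.836, -1.871]
force: [0.2, -0.2, 0.1]
width: 70.0
```

>>> servo_tool:
  rows:
    - {"dx": 0, "dy": 0, "dz": 0, "wx": 0, "wy": 0, "wz": 0, "fingers": 1}
    - {"dx": 0, "dy": 0, "dz": 0, "wx": 0, "wy": 0, "wz": 0, "fingers": 1}
    - {"dx": 0, "dy": 0, "dz": 0, "wx": 0, "wy": 0, "wz": 0, "fingers": 1}
    - {"dx": 0, "dy": 0, "dz": 0, "wx": 0, "wy": 0, "wz": 0, "fingers": 1}
    - {"dx": 0, "dy": 0, "dz": 0, "wx": 0, "wy": 0, "wz": 0, "fingers": 1}

```text
clock: 4.38
eef_pos: [523.3, 220.5, 18.1]
tool_rot: [-1.569, 0.837, -1.87]
force: [0.1, 1.7, 4.4]
width: 10.8
```

Run:
```python
from plan import *
p,R,s=cur()
plan(p+[0,0,125],R,5,1)
```

```text
max shift mm 25.063918289046505 deg 0.0
{"dx":-0.0248,"dy":-0.0223,"dz":0,"wx":0,"wy":0,"wz":0,"fingers":1},{"dx":-0.0247,"dy":-0.0223,"dz":0.0001,"wx":0,"wy":0,"wz":0,"fingers":1},{"dx":-0.0248,"dy":-0.0224,"dz":0,"wx":0,"wy":0,"wz":0,"fingers":1},{"dx":-0.0247,"dy":-0.0223,"dz":0.0001,"wx":0,"wy":0,"wz":0,"fingers":1},{"dx":-0.0248,"dy":-0.0223,"dz":-0,"wx":0,"wy":0,"wz":0,"fingers":1},

end [523.27 220.44 143.13] [-1.57  0.84 -1.87]
```

>>> servo_tool:
  rows:
    - {"dx": -0.01, "dy": -0.009, "dz": 0, "wx": 0, "wy": 0, "wz": 0, "fingers": 1}
    - {"dx": -0.0248, "dy": -0.0223, "dz": 0, "wx": 0, "wy": 0, "wz": 0, "fingers": 1}
    - {"dx": -0.0248, "dy": -0.0223, "dz": 0, "wx": 0, "wy": 0, "wz": 0, "fingers": 1}
    - {"dx": -0.0248, "dy": -0.0223, "dz": 0, "wx": 0, "wy": 0, "wz": 0, "fingers": 1}
    - {"dx": -0.0248, "dy": -0.0223, "dz": 0, "wx": 0, "wy": 0, "wz": 0, "fingers": 1}

```text
clock: 5.0
eef_pos: [523.2, 220.5, 129.9]
tool_rot: [-1.569, 0.838, -1.87]
force: [0.9, 0.8, -1.7]
width: 10.7
```

Run:
```python
from plan import *
p,R,s=cur();print(p,s["force"],s["width"])
im=ctrl.get_image("wrist");cv2.imwrite("pics/f_w.png",im[:,:,::-1])
a=ctrl.get_image("scene")[:,:,::-1];t=ctrl.get_image("top")[:,:,::-1]
cv2.imwrite("pics/f_s.png",cv2.resize(np.hstack([a[90:290,120:400],t[90:290,120:400]]),None,fx=1.4,fy=1.4))
```

```text
[523.23 220.5  129.89] [ 0.86  0.79 -1.75] 10.738619313725064
```

View pics/f_w.png

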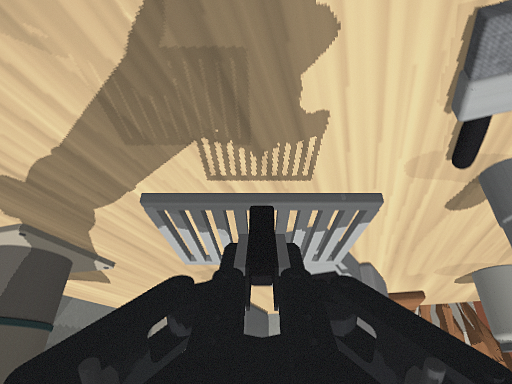

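View pics/f_s.png

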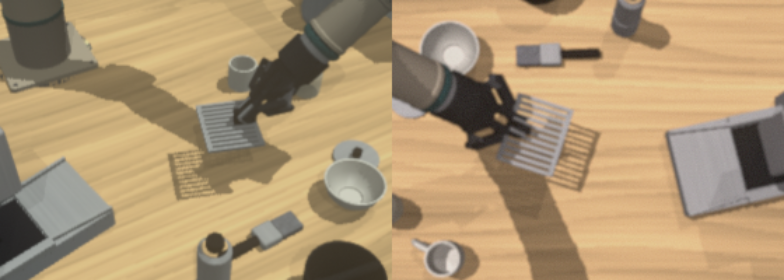

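```bash
cat > held.py <<'E'
from plan import *
T0=np.radians(42)
def grate_in_world(p,R,tx=-20.8,ty=0,tz=18.1,pitch=0.,tilt=None):
    "grate pose: grate frame axes from tool: inverse of toolR at yaw; returns fn mapping grate pts to world"
    # tool in grate frame (nominal)
    Rtg=toolR(0,T0); # tool axes in grate frame
    Rg=R*Rtg.inv()*Ro.from_rotvec([0,pitch,0])
    o=p-Rg.apply([tx,ty,tz]); return lambda P: o+Rg.apply(np.atleast_2d(P)),o,Rg
E
python3 - <<'E'
from held import *
p,R,s=cur();c=ctrl.camera_info("wrist")
a=cv2.imread("pics/f_w.png")
for pitch,col in ((0,(0,0,255)),(np.radians(5),(0,255,0))):
    f,o,Rg=grate_in_world(p,R,pitch=pitch)
    print(o,Rg.as_euler("xyz",degrees=True))
    for z,k in ((6,col),(0,(255,0,0))):
        q=proj(c,f([[-50,60,z],[50,60,z],[50,-60,z],[-50,-60,z]]))
        cv2.polylines(a,[np.round(q).astype(int)],True,k if z else (col[0]+200,col[1],col[2]),1)
cv2.imwrite("pics/f_o.png",cv2.resize(a[150:320,110:410],None,fx=2.6,fy=2.6,interpolation=cv2.INTER_CUBIC))
E
```

```text
[517.79 201.02 111.13] [   0.15    0.13 -107.21]
[518.29 202.6  109.39] [   0.15    5.13 -107.2 ]
```

View pics/f_o.png

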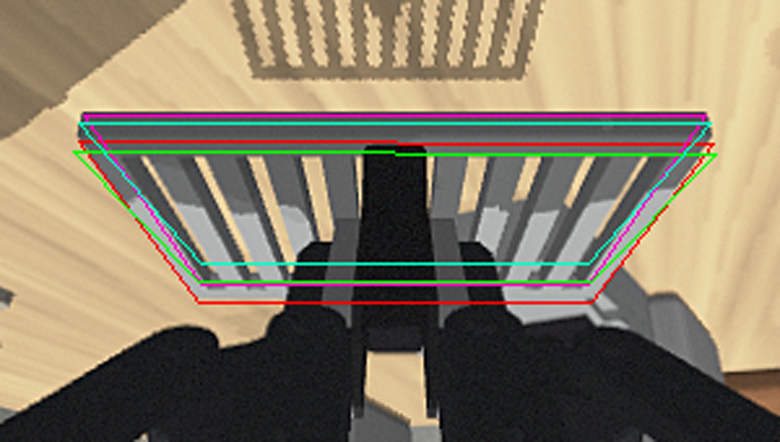

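```bash
cat >> held.py <<'E'
def tool_for(m,xm,ym,z,dyaw=0,tx=-20.8,ty=0,tz=18.1):
    "tool pose so grate origin at machine (xm,ym), underside z"
    y=m[2]+dyaw;c,s=np.cos(m[2]),np.sin(m[2]);R=toolR(y,T0)
    o=np.array([m[0]+c*xm-s*ym,m[1]+s*xm+c*ym,z])
    return o+Ro.from_euler("z",y).apply([tx,ty,tz]),R
E
python3 - <<'E'
from held import *
m=[500.2,-216,np.radians(-78.1)]
p,R=tool_for(m,-122,0,75);print(p)
plan(p,R,10,1)
E
```

```text
[470.75 -76.27  93.1 ]
max shift mm 30.428656312758868 deg 2.915401173080645
{"dx":0.0303,"dy":-0.0265,"dz":0.0049,"wx":-0.363,"wy":-0.322,"wz":-0.001,"fingers":1},{"dx":0.0304,"dy":-0.0267,"dz":0.003,"wx":-0.362,"wy":-0.323,"wz":-0.002,"fingers":1},{"dx":0.0304,"dy":-0.0267,"dz":0.0008,"wx":-0.363,"wy":-0.322,"wz":-0.001,"fingers":1},{"dx":0.0305,"dy":-0.0267,"dz":-0.0012,"wx":-0.362,"wy":-0.323,"wz":-0.002,"fingers":1},{"dx":0.0304,"dy":-0.0266,"dz":-0.0032,"wx":-0.363,"wy":-0.322,"wz":-0.001,"fingers":1},
{"dx":0.0302,"dy":-0.0265,"dz":-0.0052,"wx":-0.363,"wy":-0.323,"wz":-0.001,"fingers":1},{"dx":0.0301,"dy":-0.0262,"dz":-0.0073,"wx":-0.362,"wy":-0.322,"wz":-0.002,"fingers":1},{"dx":0.0298,"dy":-0.0259,"dz":-0.0092,"wx":-0.363,"wy":-0.322,"wz":-0.001,"fingers":1},{"dx":0.0294,"dy":-0.0255,"dz":-0.0113,"wx":-0.362,"wy":-0.323,"wz":-0.002,"fingers":1},{"dx":0.029,"dy":-0.025,"dz":-0.0132,"wx":-0.363,"wy":-0.322,"wz":-0.001,"fingers":1},

end [470.73 -76.24  93.08] [-1.57  0.84 -1.36]
```

>>> servo_tool:
  rows:
    - {"dx": 0.0303, "dy": -0.0265, "dz": 0.005, "wx": -0.363, "wy": -0.322, "wz": 0, "fingers": 1}
    - {"dx": 0.0304, "dy": -0.0267, "dz": 0.003, "wx": -0.363, "wy": -0.322, "wz": 0, "fingers": 1}
    - {"dx": 0.0304, "dy": -0.0267, "dz": 0.001, "wx": -0.363, "wy": -0.322, "wz": 0, "fingers": 1}
    - {"dx": 0.0304, "dy": -0.0267, "dz": -0.001, "wx": -0.363, "wy": -0.322, "wz": 0, "fingers": 1}
    - {"dx": 0.0304, "dy": -0.0267, "dz": -0.003, "wx": -0.363, "wy": -0.322, "wz": 0, "fingers": 1}

```text
clock: 5.78
eef_pos: [496.2, 71.0, 109.0]
tool_rot: [-1.575, 0.837, -1.618]
force: [0.7, -0.8, -1.6]
width: 11.3
```

>>> servo_tool:
  rows:
    - {"dx": 0.0302, "dy": -0.0265, "dz": -0.005, "wx": -0.363, "wy": -0.322, "wz": -0.002, "fingers": 1}
    - {"dx": 0.03, "dy": -0.0262, "dz": -0.0073, "wx": -0.363, "wy": -0.322, "wz": -0.002, "fingers": 1}
    - {"dx": 0.0298, "dy": -0.026, "dz": -0.0092, "wx": -0.363, "wy": -0.322, "wz": -0.002, "fingers": 1}
    - {"dx": 0.0294, "dy": -0.0255, "dz": -0.0113, "wx": -0.363, "wy": -0.322, "wz": -0.002, "fingers": 1}
    - {"dx": 0.029, "dy": -0.025, "dz": -0.0132, "wx": -0.363, "wy": -0.322, "wz": -0.002, "fingers": 1}

```text
clock: 6.4
eef_pos: [469.9, -77.3, 91.6]
tool_rot: [-1.578, 0.837, -1.366]
force: [1.4, -1.1, -2.2]
width: 10.7
```

```bash
cat > look.py <<'E'
import sys
from held import *
from ov import draw
m=[500.2,-216,np.radians(-78.1)]
tag=sys.argv[1]
p,R,s=cur();f,o,Rg=grate_in_world(p,R)
c,q=np.cos(m[2]),np.sin(m[2]);d=o-[m[0],m[1],0]
print("clock",s["clock"],"tcp",p,"F",s["force"],"w",s["width"],"grate in machine x,y",c*d[0]+q*d[1],-q*d[0]+c*d[1],"z",o[2],"rpy",Rg.as_euler("xyz",degrees=True)-[0,0,np.degrees(m[2])])
for n in sys.argv[2:]:
    im=ctrl.get_image(n)[:,:,::-1].copy();cam=ctrl.camera_info(n)
    cv2.imwrite(f"pics/{tag}_{n}_raw.png",im)
    for z in (6,0):
        u=proj(cam,f([[-50,60,z],[50,60,z],[50,-60,z],[-50,-60,z]]));cv2.polylines(im,[np.round(u*16).astype(int)],True,(255,0,255),1,shift=4)
    box={"wrist":(0,512,100,384),"top":(280,440,130,280),"scene":(60,230,170,300)}[n]
    draw(im,cam,m,box,{"wrist":1.55,"top":4,"scene":4.4}[n],f"pics/{tag}_{n}.png")
    x0,x1,y0,y1=box
    g=cv2.imread(f"pics/{tag}_{n}_raw.png")[y0:y1,x0:x1];k={"wrist":1.55,"top":4,"scene":4.4}[n]
    cv2.imwrite(f"pics/{tag}_{n}_z.png",cv2.resize(g,None,fx=k,fy=k,interpolation=cv2.INTER_CUBIC))
E
python3 look.py g wrist top scene
```

```text
clock 6.4 tcp [469.95 -77.3   91.6 ] F [ 1.38 -1.11 -2.24] w 10.725429061121742 grate in machine x,y -121.15552212431034 -1.034670521487211 z 73.50756476398274 rpy [-0.26 -0.02  0.14]
```

View pics/g_wrist.png

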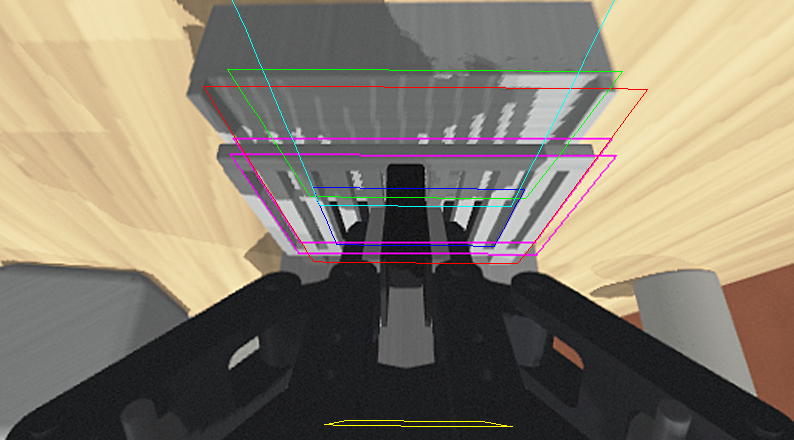

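View pics/g_top.png

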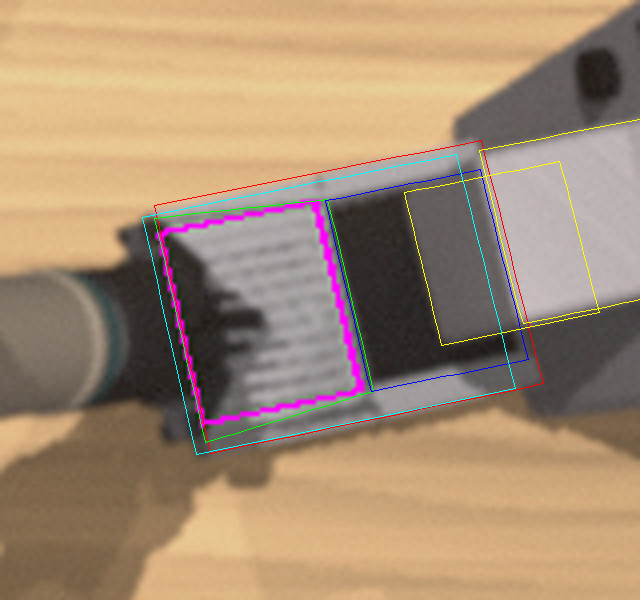

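View pics/g_scene.png

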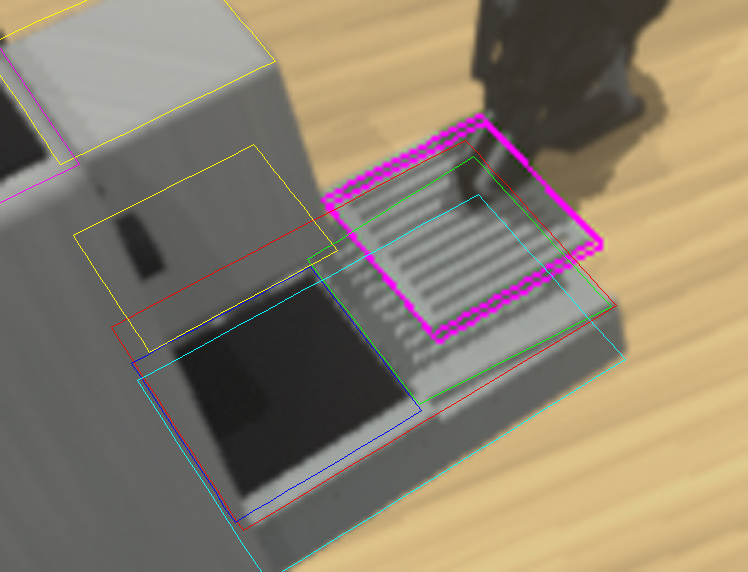

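```bash
sed -i 's/im=ctrl.get_image(n)\[:,:,::-1\].copy();cam=ctrl.camera_info(n)/cam=ctrl.camera_info(n);im=ctrl.get_image(n)[:,:,::-1].copy()/' look.py; python3 look.py g2 wrist
```

```text
clock 6.55 tcp [468.38 -78.54  92.01] F [ 0.14  0.65 -1.7 ] w 10.902052874731417 grate in machine x,y -120.21933499449248 -2.973953729527455 z 73.96212032475401 rpy [-0.38 -0.15 -0.17]
```

View pics/g2_wrist.png

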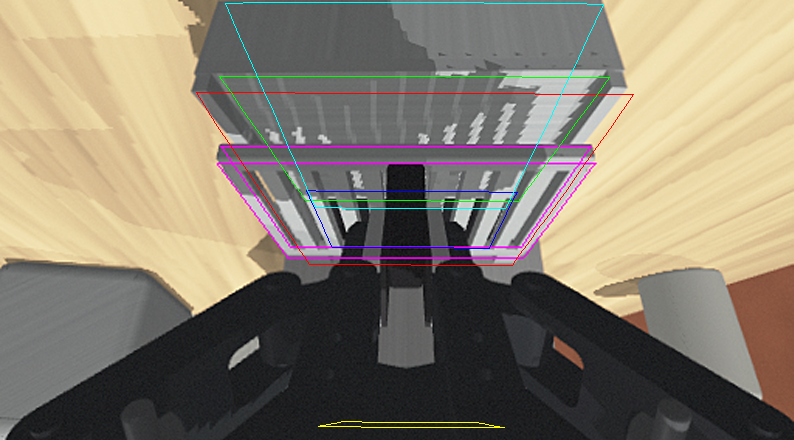

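Run:
```python
import cv2
a=cv2.imread("pics/g2_wrist_raw.png")
cv2.imwrite("pics/g2_c.png",cv2.resize(a[85:235,110:430],None,fx=2.5,fy=3.5,interpolation=cv2.INTER_CUBIC))
```

```text
(no output)
```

View pics/g2_c.png

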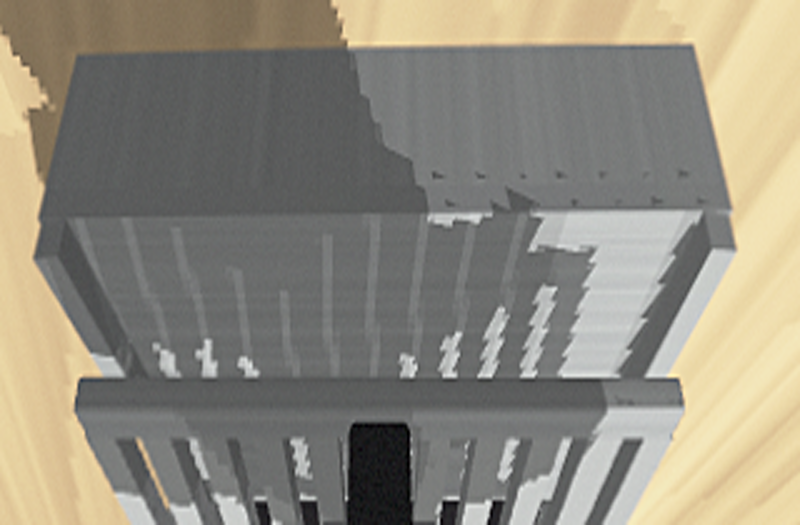

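Run:
```python
from fit import *
from plan import cur
np.set_printoptions(precision=2,suppress=True)
print(cur()[0])
cw=ctrl.camera_info("wrist")
mw=(cw,[[-165,-80,0],[-165,80,0],[-165,-80,40],[-165,80,40],[-165,-80,48],[-165,80,48],[-165,-73,40],[-165,73,40]],
 up([(78,55),(694,44),(40,218),(733,210),(36,255),(735,247),(72,218),(703,211)],2.5,3.5,110,85))
for o in ([mw],[mw,ms],[mw,ms,mt]):
    p,r=fit(o,[503,-214,-1.37]);print(p,np.degrees(p[2]));[print(np.round(q.T,1)) for q in r]
```

```text
[470.03 -76.95  91.72]
[ 502.36 -211.4    -1.34] -76.95889036259493
[[-0.5  0.6 -1.1  1.1 -3.1  3.9 -2.   0.8]
 [-0.   0.1  0.7  0.5  1.   1.   0.5  0.2]]
[ 502.   -211.79   -1.35] -77.10931254126645
[[-0.4  0.4 -1.   0.7 -3.   3.6 -2.   0.5]
 [ 0.1  0.8  0.8  1.1  1.1  1.6  0.6  0.8]]
[[ 0.7  0.3  3.8 -1.1  2.6  1.2  3.9  1.5]
 [-1.5 -2.   1.7 -1.3 -1.1 -2.5  4.4  1. ]]
[ 501.45 -212.44   -1.35] -77.38566887820429
[[-0.2  0.  -0.7  0.3 -2.7  3.1 -1.7  0.1]
 [ 0.2  1.9  0.9  2.1  1.3  2.6  0.8  1.8]]
[[ 0.4  0.2  3.4 -1.2  2.1  1.   3.5  1.3]
 [-1.3 -2.   1.8 -1.3 -1.1 -2.6  4.5  1.3]]
[[ 0.2 -0.2 -2.5 -1.  -2.8 -1.6 -2.4 -1.5]
 [-3.3 -1.2 -0.8  2.2 -2.1  0.7 -0.1 -0. ]]
```

```bash
sed -i 's/^m=.*/m=[502.0,-211.4,np.radians(-77.4)]/' look.py
python3 - <<'E'
from held import *
m=[502.0,-211.4,np.radians(-77.4)]
p0,R0=tool_for([500.2,-216,np.radians(-78.1)],-121.2,-1,74)
p,R=tool_for(m,-117,0,56);print(p0,cur()[0],p)
print(Ro.as_euler(R0,"xyz"),cur()[2]["tool_rot"])
plan(p,R,4,1)
E
```

```text
[469.94 -77.26  92.1 ] [470.03 -76.95  91.72] [471.94 -76.92  74.1 ]
[-1.57  0.84 -1.36] [-1.58  0.84 -1.37]
max shift mm 4.49687391417638 deg 0.19672315572906002
{"dx":0.0044,"dy":0.0038,"dz":0.0007,"wx":-0.015,"wy":-0.029,"wz":0.003,"fingers":1},{"dx":0.0045,"dy":0.0039,"dz":0.0006,"wx":-0.015,"wy":-0.028,"wz":0.003,"fingers":1},{"dx":0.0044,"dy":0.0038,"dz":0.0006,"wx":-0.015,"wy":-0.029,"wz":0.002,"fingers":1},{"dx":0.0045,"dy":0.0039,"dz":0.0007,"wx":-0.015,"wy":-0.029,"wz":0.003,"fingers":1},
end [471.96 -76.9   74.07] [-1.57  0.84 -1.35]
```

>>> servo_tool:
  rows:
    - {"dx": 0.0045, "dy": 0.0038, "dz": 0.0006, "wx": -0.02, "wy": -0.022, "wz": 0, "fingers": 1}
    - {"dx": 0.0045, "dy": 0.0038, "dz": 0.0006, "wx": -0.02, "wy": -0.022, "wz": 0, "fingers": 1}
    - {"dx": 0.0045, "dy": 0.0039, "dz": 0.0006, "wx": -0.02, "wy": -0.022, "wz": 0, "fingers": 1}
    - {"dx": 0.0045, "dy": 0.0039, "dz": 0.0006, "wx": -0.02, "wy": -0.022, "wz": 0, "fingers": 1}
    - {"dx": 0, "dy": 0, "dz": 0, "wx": 0, "wy": 0, "wz": 0, "fingers": 1}

```text
clock: 7.22
eef_pos: [473.3, -75.5, 73.8]
tool_rot: [-1.574, 0.838, -1.35]
force: [-0.4, -0.2, -1.5]
width: 10.8
```

```bash
python3 look.py h wrist top scene
```

```text
clock 7.225 tcp [473.25 -75.52  73.82] F [-0.45 -0.23 -1.53] w 10.788106660071536 grate in machine x,y -118.08339275066798 1.6040802432601815 z 55.70865890895465 rpy [-0.11  0.02  0.15]
```

View pics/h_wrist.png

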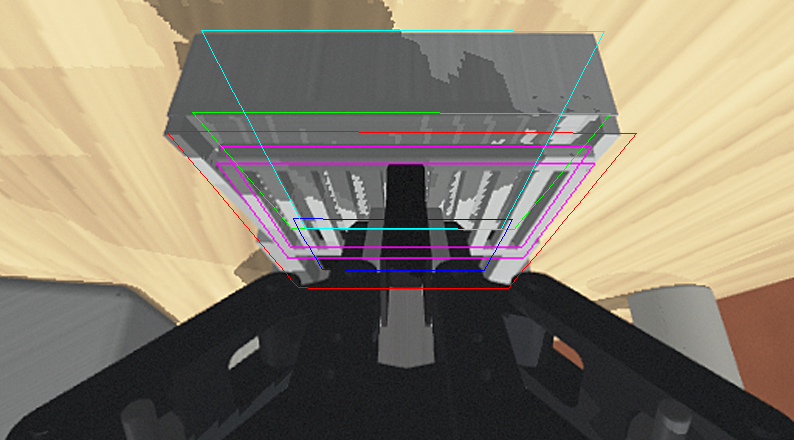

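View pics/h_top.png

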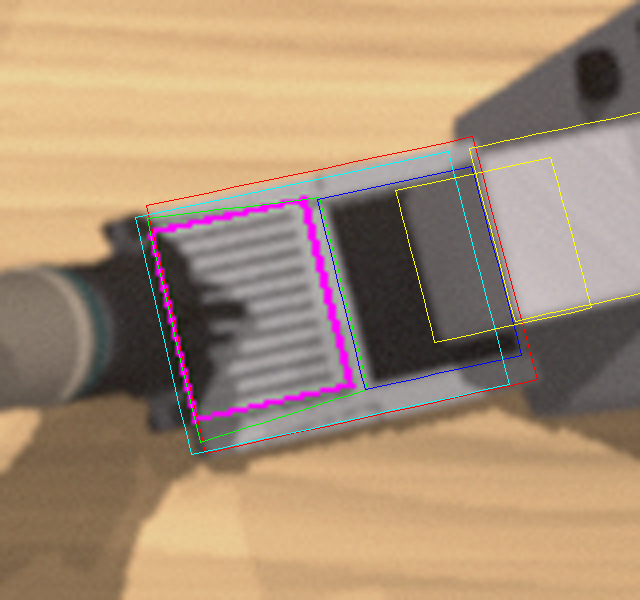

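View pics/h_scene.png

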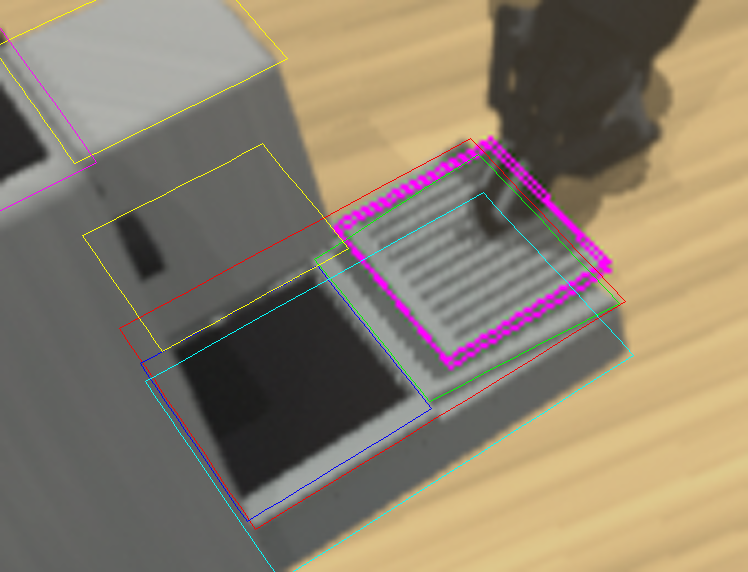

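Run:
```python
import cv2
a=cv2.imread("pics/h_wrist_raw.png")
cv2.imwrite("pics/h_c.png",cv2.resize(a[110:290,95:415],None,fx=2.5,fy=3.3,interpolation=cv2.INTER_CUBIC))
a=cv2.imread("pics/h_top_raw.png")
cv2.imwrite("pics/h_t.png",cv2.resize(a[165:250,305:420],None,fx=6.9,fy=6.9,interpolation=cv2.INTER_CUBIC))
```

```text
(no output)
```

View pics/h_c.png

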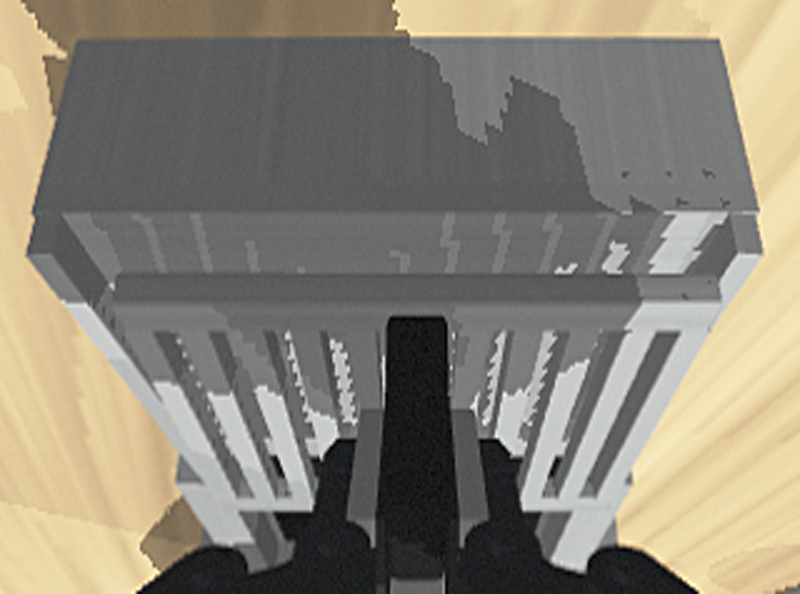

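View pics/h_t.png

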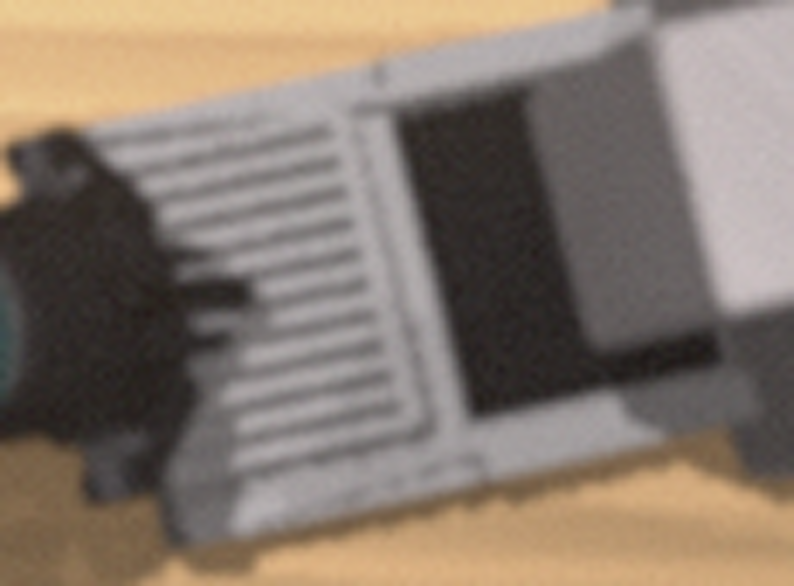

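>>> servo_tool:
  rows:
    - {"dx": 0, "dy": 0, "dz": -0.003, "wx": 0, "wy": 0, "wz": 0, "fingers": 1}
    - {"dx": 0, "dy": 0, "dz": -0.003, "wx": 0, "wy": 0, "wz": 0, "fingers": 1}
    - {"dx": 0, "dy": 0, "dz": 0, "wx": 0, "wy": 0, "wz": 0, "fingers": 1}
    - {"dx": 0, "dy": 0, "dz": 0, "wx": 0, "wy": 0, "wz": 0, "fingers": 1}

```text
clock: 7.88
eef_pos: [467.9, -77.9, 74.6]
tool_rot: [-1.574, 0.837, -1.353]
force: [0.5, 0.4, -1.1]
width: 10.8
```

```bash
python3 look.py i wrist top;python3 - <<'E'
import cv2
a=cv2.imread("pics/i_wrist_raw.png")
cv2.imwrite("pics/i_c.png",cv2.resize(a[110:290,95:415],None,fx=2.5,fy=3.3,interpolation=cv2.INTER_CUBIC))
E
```

```text
clock 7.875 tcp [467.91 -77.88  74.55] F [ 0.51  0.41 -1.13] w 10.815222085349438 grate in machine x,y -116.92527544745336 -4.180230592788952 z 56.472544761970326 rpy [-0.12 -0.05  0.01]
```

View pics/i_c.png

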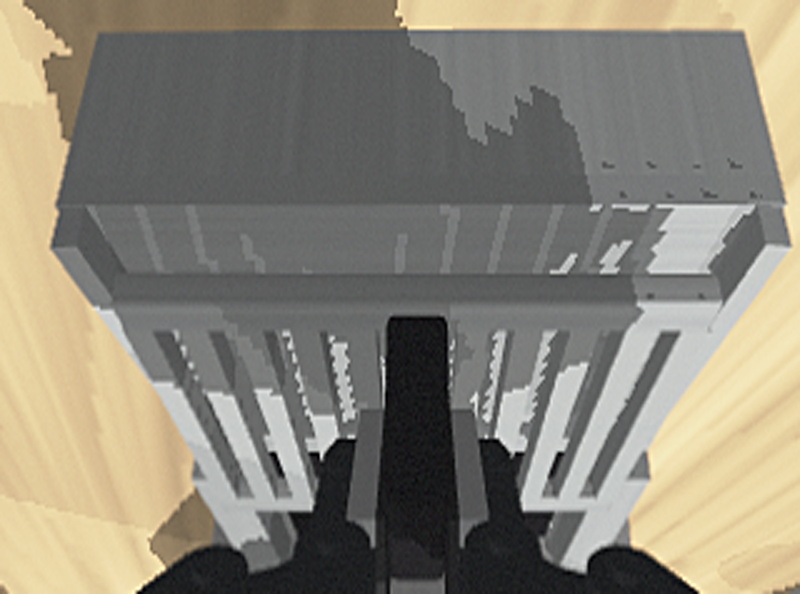

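View pics/i_top_z.png

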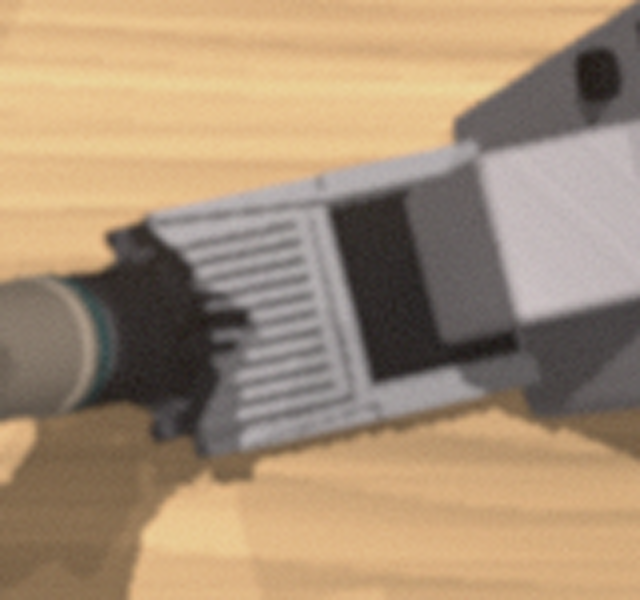

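>>> servo_tool:
  rows:
    - {"dx": 0.005, "dy": 0.0045, "dz": 0, "wx": 0, "wy": 0, "wz": 0, "fingers": 1}
    - {"dx": 0.005, "dy": 0.0045, "dz": 0, "wx": 0, "wy": 0, "wz": 0, "fingers": 1}
    - {"dx": 0.004, "dy": 0.0036, "dz": 0, "wx": 0, "wy": 0, "wz": 0, "fingers": 1}
    - {"dx": 0, "dy": 0, "dz": 0, "wx": 0, "wy": 0, "wz": 0, "fingers": 1}

```text
clock: 8.48
eef_pos: [467.9, -77.9, 60.2]
tool_rot: [-1.575, 0.837, -1.353]
force: [0.1, -0.3, -1.4]
width: 10.8
```

```bash
python3 look.py j wrist scene;python3 - <<'E'
import cv2
a=cv2.imread("pics/j_wrist_raw.png")
cv2.imwrite("pics/j_c.png",cv2.resize(a[110:290,95:415],None,fx=2.5,fy=3.3,interpolation=cv2.INTER_CUBIC))
E
```

```text
clock 8.475 tcp [467.87 -77.92  60.22] F [ 0.15 -0.33 -1.41] w 10.792300227775483 grate in machine x,y -116.89300007147604 -4.2266520534831145 z 42.134989129765096 rpy [-0.14 -0.05  0.02]
```

View pics/j_c.png

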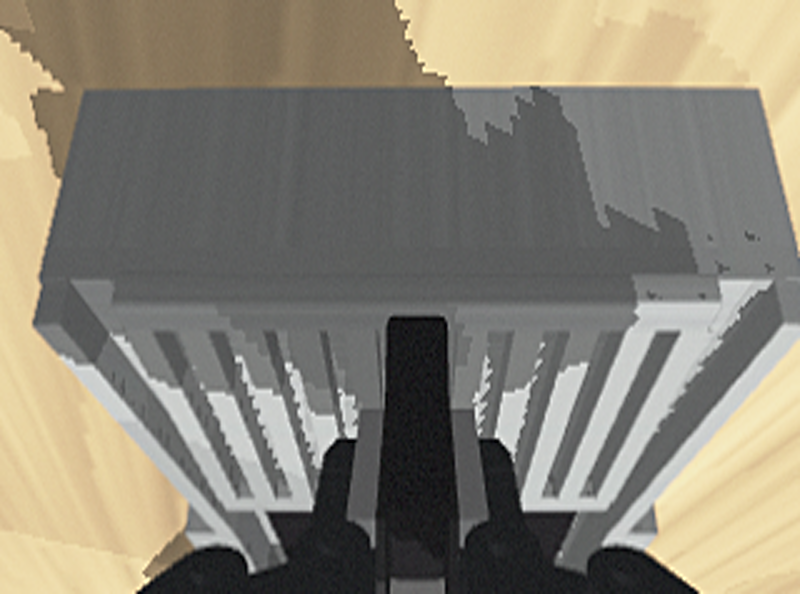

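View pics/j_scene_z.png

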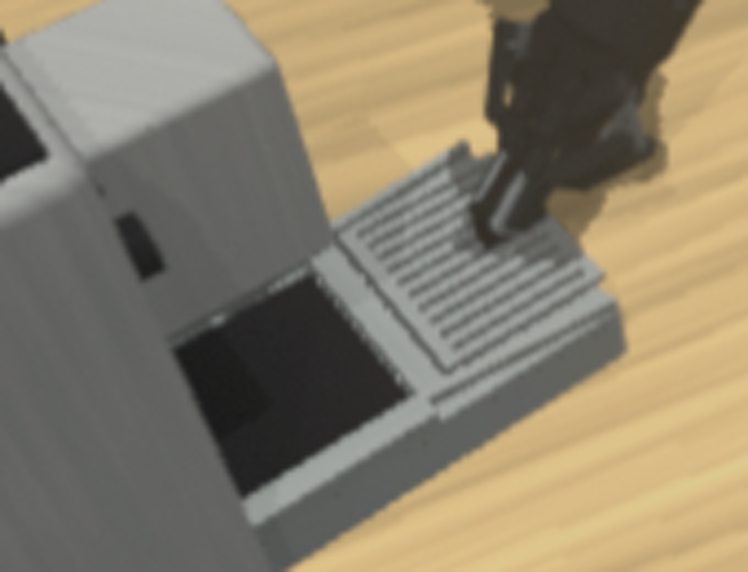

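>>> servo_tool:
  rows:
    - {"dx": 0.0015, "dy": 0.0013, "dz": 0.0005, "wx": 0, "wy": 0, "wz": 0, "fingers": 1}
    - {"dx": 0, "dy": 0, "dz": 0, "wx": 0, "wy": 0, "wz": 0, "fingers": 1}

```text
clock: 8.82
eef_pos: [468.3, -77.8, 58.9]
tool_rot: [-1.574, 0.837, -1.353]
force: [0.3, -0.0, -2.2]
width: 10.8
```

>>> servo_tool:
  rows:
    - {"dx": 0.001, "dy": 0.0009, "dz": 0.0003, "wx": 0, "wy": 0, "wz": 0, "fingers": 1}
    - {"dx": 0, "dy": 0, "dz": 0, "wx": 0, "wy": 0, "wz": 0, "fingers": 1}

```text
clock: 9.07
eef_pos: [468.4, -78.0, 58.1]
tool_rot: [-1.574, 0.836, -1.353]
force: [0.1, 0.5, 0.7]
width: 11.0
```

>>> servo_tool:
  rows:
    - {"dx": 0.001, "dy": 0.0009, "dz": 0, "wx": 0, "wy": 0, "wz": 0, "fingers": 1}
    - {"dx": 0.007, "dy": -0.008, "dz": 0, "wx": 0, "wy": 0, "wz": 0, "fingers": 1}
    - {"dx": 0.007, "dy": -0.008, "dz": 0, "wx": 0, "wy": 0, "wz": 0, "fingers": 1}
    - {"dx": 0.007, "dy": -0.008, "dz": 0, "wx": 0, "wy": 0, "wz": 0, "fingers": 1}
    - {"dx": 0, "dy": 0, "dz": 0, "wx": 0, "wy": 0, "wz": 0, "fingers": 1}

```text
clock: 9.7
eef_pos: [473.9, -102.3, 58.1]
tool_rot: [-1.573, 0.835, -1.354]
force: [1.0, -2.1, 2.8]
width: 10.9
```

```bash
python3 look.py k wrist top scene;python3 - <<'E'
import cv2
a=cv2.imread("pics/k_wrist_raw.png")
cv2.imwrite("pics/k_c.png",cv2.resize(a[110:290,95:415],None,fx=2.5,fy=3.3,interpolation=cv2.INTER_CUBIC))
E
```

```text
clock 9.7 tcp [ 473.88 -102.33   58.14] F [ 0.97 -2.06  2.78] w 10.885819690660648 grate in machine x,y -91.7245020973552 -3.7108155925577258 z 40.09521403863978 rpy [-0.08 -0.16 -0.09]
```

View pics/k_c.png

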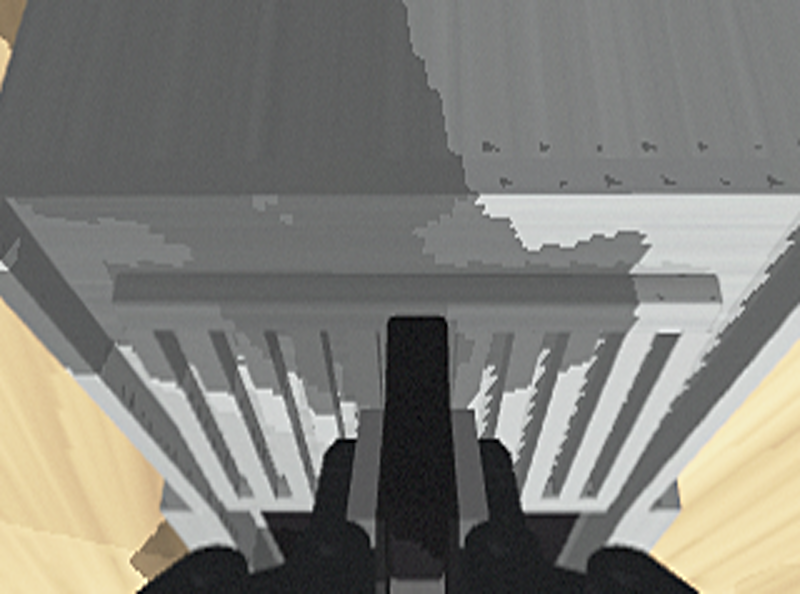

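View pics/k_top_z.png

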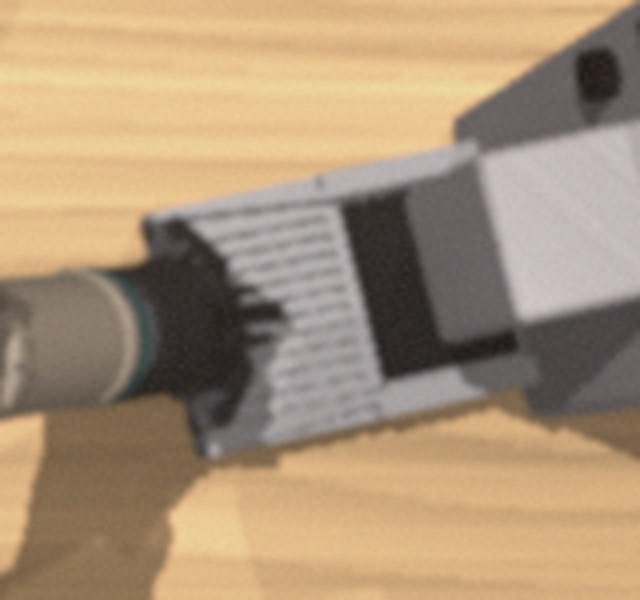

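View pics/k_scene_z.png

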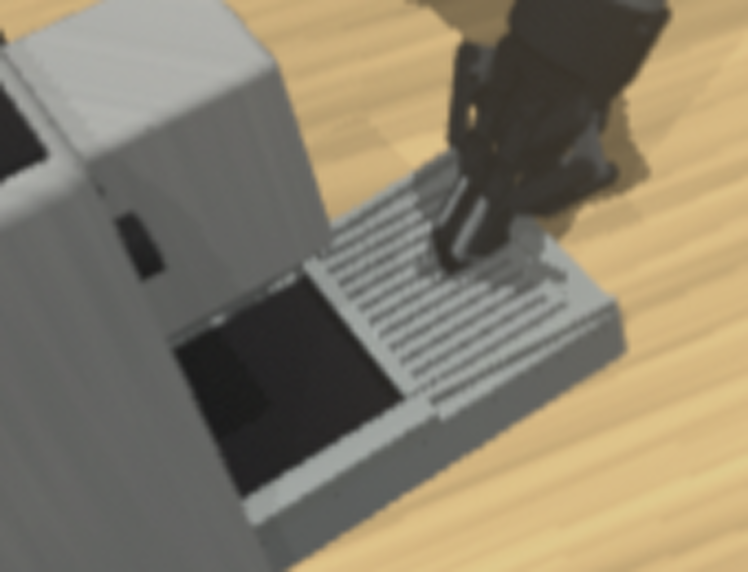

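>>> servo_tool:
  rows:
    - {"dx": 0.009, "dy": -0.01, "dz": 0, "wx": 0, "wy": 0, "wz": 0, "fingers": 1}
    - {"dx": 0.009, "dy": -0.01, "dz": 0, "wx": 0, "wy": 0, "wz": 0, "fingers": 1}
    - {"dx": 0.009, "dy": -0.01, "dz": 0, "wx": 0, "wy": 0, "wz": 0, "fingers": 1}

```text
clock: 10.22
eef_pos: [481.0, -129.9, 58.1]
tool_rot: [-1.572, 0.836, -1.35]
force: [-1.3, 9.4, 16.1]
width: 10.8
```

>>> servo_tool:
  rows:
    - {"dx": 0.009, "dy": -0.01, "dz": 0, "wx": 0, "wy": 0, "wz": 0, "fingers": 1}
    - {"dx": 0.009, "dy": -0.01, "dz": 0, "wx": 0, "wy": 0, "wz": 0, "fingers": 1}
    - {"dx": 0, "dy": 0, "dz": 0, "wx": 0, "wy": 0, "wz": 0, "fingers": 1}

```text
clock: 10.6
eef_pos: [485.1, -151.1, 58.1]
tool_rot: [-1.573, 0.835, -1.353]
force: [1.3, -1.5, 4.4]
width: 11.2
```

```bash
python3 look.py l wrist top scene;python3 - <<'E'
import cv2
a=cv2.imread("pics/l_wrist_raw.png")
cv2.imwrite("pics/l_c.png",cv2.resize(a[110:290,95:415],None,fx=2.5,fy=3.3,interpolation=cv2.INTER_CUBIC))
E
```

```text
clock 10.6 tcp [ 485.14 -151.1    58.12] F [ 1.25 -1.52  4.36] w 11.167283329701258 grate in machine x,y -41.67228533554317 -3.331959282578028 z 40.076009185064684 rpy [-0.07 -0.16 -0.02]
```

View pics/l_c.png

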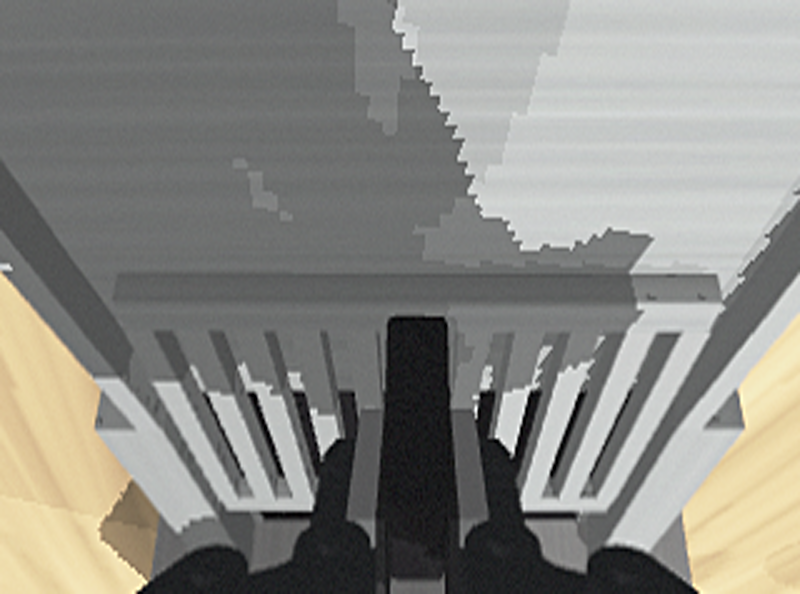

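View pics/l_scene_z.png

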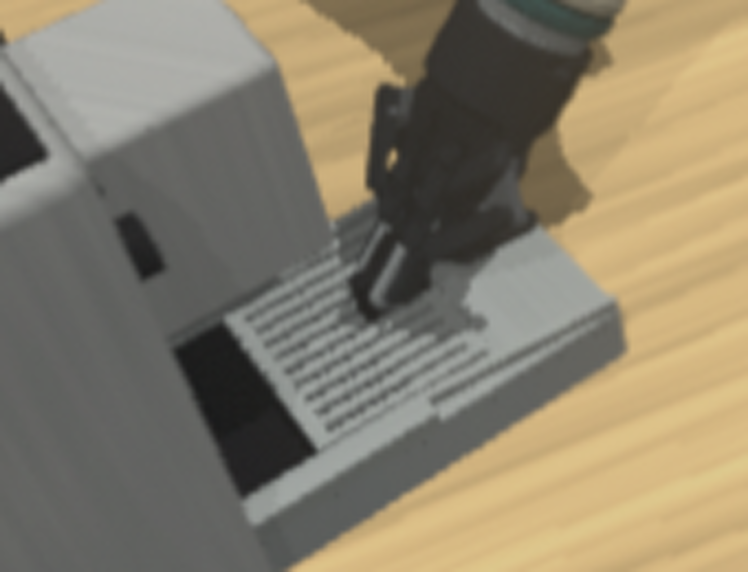

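>>> servo_tool:
  rows:
    - {"dx": 0.0088, "dy": -0.0098, "dz": 0, "wx": 0, "wy": 0, "wz": 0, "fingers": 1}
    - {"dx": 0.0088, "dy": -0.0098, "dz": 0, "wx": 0, "wy": 0, "wz": 0, "fingers": 1}
    - {"dx": 0.0088, "dy": -0.0098, "dz": 0, "wx": 0, "wy": 0, "wz": 0, "fingers": 1}
    - {"dx": 0, "dy": 0, "dz": 0, "wx": 0, "wy": 0, "wz": 0, "fingers": 1}

```text
clock: 11.25
eef_pos: [491.7, -179.6, 58.1]
tool_rot: [-1.572, 0.835, -1.352]
force: [0.2, -0.6, 7.6]
width: 11.1
```

```bash
python3 look.py n wrist top scene;python3 - <<'E'
import cv2
a=cv2.imread("pics/n_wrist_raw.png")
cv2.imwrite("pics/n_c.png",cv2.resize(a[110:290,95:415],None,fx=2.5,fy=3.3,interpolation=cv2.INTER_CUBIC))
E
```

```text
clock 11.25 tcp [ 491.69 -179.55   58.1 ] F [ 0.22 -0.56  7.57] w 11.08607937124935 grate in machine x,y -12.486431269661216 -3.1241555644900347 z 40.04726357048489 rpy [-0.06 -0.14  0.02]
```

View pics/n_c.png

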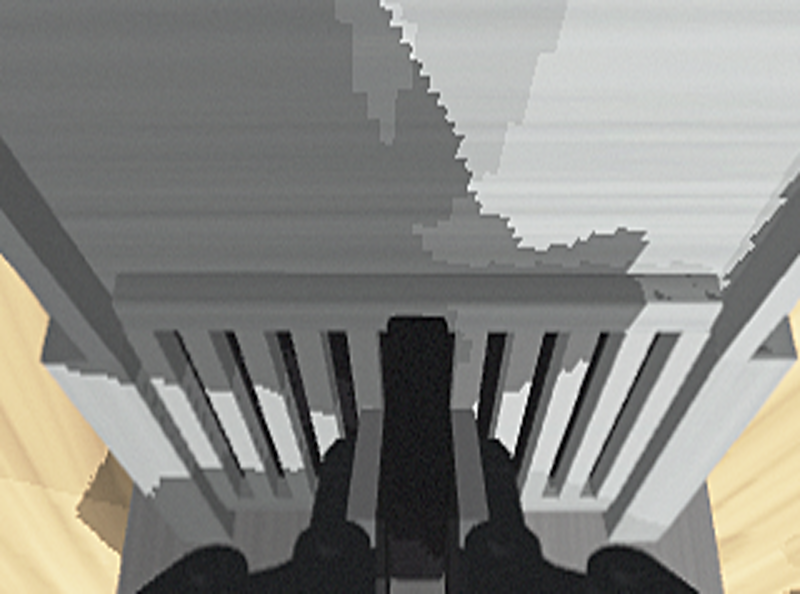

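View pics/n_scene_z.png

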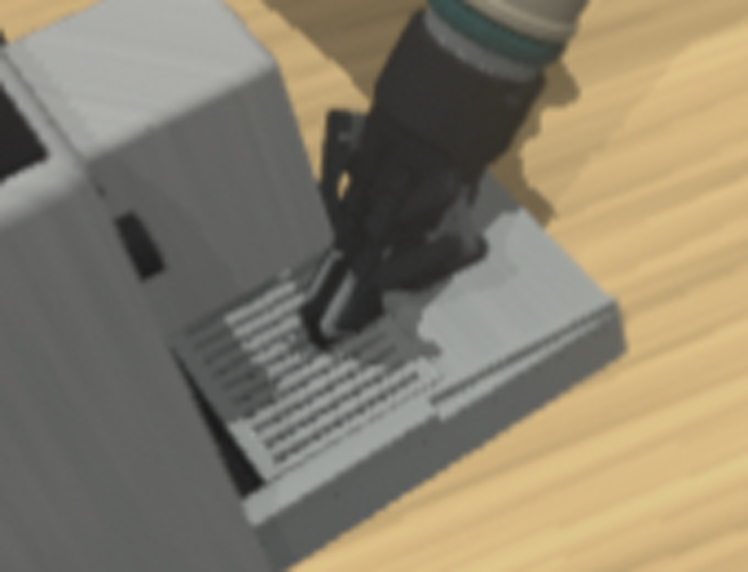

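View pics/n_top_z.png

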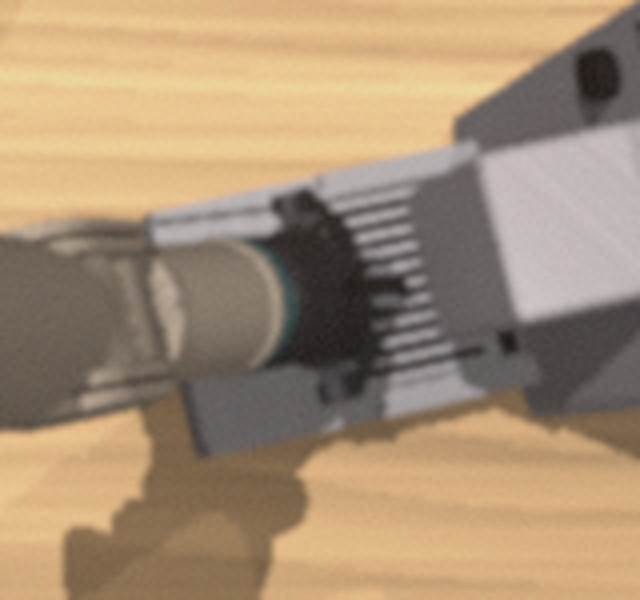

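>>> servo_tool:
  rows:
    - {"dx": 0.004, "dy": -0.0045, "dz": -0.0003, "wx": 0, "wy": 0, "wz": 0, "fingers": 1}
    - {"dx": 0.004, "dy": -0.0045, "dz": -0.0003, "wx": 0, "wy": 0, "wz": 0, "fingers": 1}
    - {"dx": 0, "dy": 0, "dz": 0, "wx": 0, "wy": 0, "wz": 0, "fingers": 1}

```text
clock: 11.78
eef_pos: [493.4, -187.3, 58.0]
tool_rot: [-1.572, 0.837, -1.35]
force: [-0.5, 5.1, 12.9]
width: 11.0
```

>>> servo_tool:
  rows:
    - {"dx": 0.0027, "dy": -0.003, "dz": 0, "wx": 0, "wy": 0, "wz": 0, "fingers": 1}
    - {"dx": 0, "dy": 0, "dz": 0, "wx": 0, "wy": 0, "wz": 0, "fingers": 1}

```text
clock: 12.02
eef_pos: [494.0, -190.0, 57.9]
tool_rot: [-1.572, 0.837, -1.35]
force: [-1.3, 6.0, 14.5]
width: 11.1
```

```bash
python3 look.py o wrist scene;python3 - <<'E'
import cv2
a=cv2.imread("pics/o_wrist_raw.png")
cv2.imwrite("pics/o_c.png",cv2.resize(a[110:290,95:415],None,fx=2.5,fy=3.3,interpolation=cv2.INTER_CUBIC))
E
```

```text
clock 12.025 tcp [ 493.98 -189.98   57.93] F [-1.34  5.97 14.47] w 11.130050311458042 grate in machine x,y -1.8459811259577532 -3.126339075381372 z 39.84534279735008 rpy [-0.05 -0.04  0.11]
```

View pics/o_c.png

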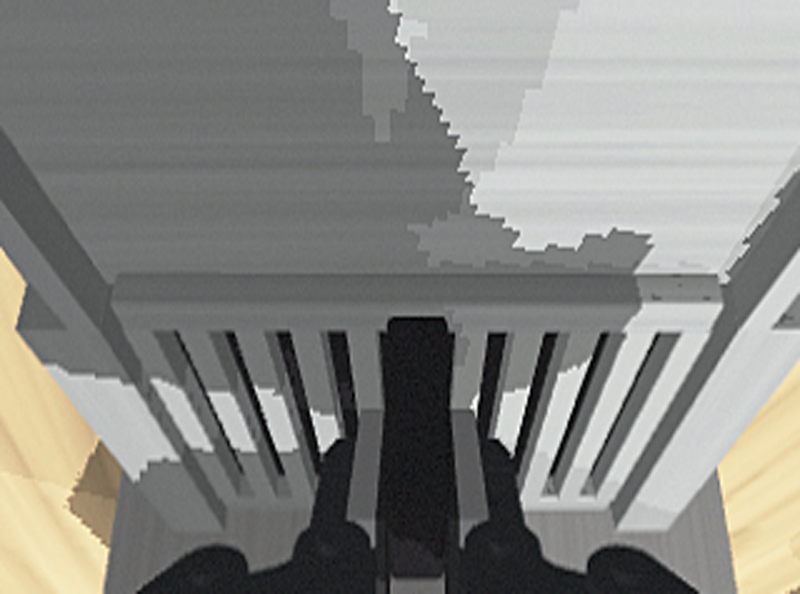

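View pics/o_scene_z.png

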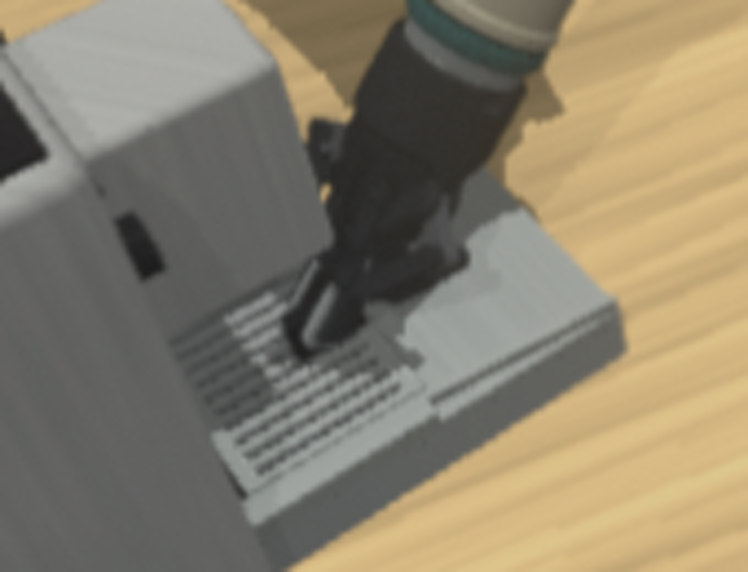

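>>> servo_tool:
  rows:
    - {"dx": 0.0018, "dy": -0.002, "dz": 0, "wx": 0, "wy": 0, "wz": 0, "fingers": 1}
    - {"dx": 0, "dy": 0, "dz": 0, "wx": 0, "wy": 0, "wz": 0, "fingers": 1}

```text
clock: 12.38
eef_pos: [494.4, -191.8, 57.9]
tool_rot: [-1.572, 0.837, -1.35]
force: [-1.7, 7.8, 14.6]
width: 10.7
```

>>> servo_tool:
  rows:
    - {"dx": 0.0018, "dy": -0.002, "dz": 0, "wx": 0, "wy": 0, "wz": 0, "fingers": 1}
    - {"dx": 0, "dy": 0, "dz": 0, "wx": 0, "wy": 0, "wz": 0, "fingers": 1}

```text
clock: 12.62
eef_pos: [494.1, -193.9, 56.8]
tool_rot: [-1.575, 0.839, -1.353]
force: [0.4, -0.9, -1.2]
width: 11.0
```

>>> servo_tool:
  rows:
    - {"dx": 0.0027, "dy": 0.0012, "dz": 0, "wx": 0, "wy": 0, "wz": 0, "fingers": 1}
    - {"dx": 0.002, "dy": 0.0018, "dz": 0, "wx": 0, "wy": 0, "wz": 0, "fingers": 1}
    - {"dx": 0, "dy": 0, "dz": 0, "wx": 0, "wy": 0, "wz": 0, "fingers": 1}

```text
clock: 13.0
eef_pos: [494.0, -195.6, 52.7]
tool_rot: [-1.576, 0.838, -1.354]
force: [0.1, 0.4, -2.0]
width: 11.0
```

>>> servo_tool:
  rows:
    - {"dx": 0.0015, "dy": 0.0014, "dz": 0, "wx": 0, "wy": 0, "wz": 0, "fingers": 1}
    - {"dx": 0, "dy": 0, "dz": 0, "wx": 0, "wy": 0, "wz": 0, "fingers": 1}

```text
clock: 13.25
eef_pos: [494.3, -196.1, 52.1]
tool_rot: [-1.574, 0.836, -1.353]
force: [-0.4, 0.3, 1.7]
width: 10.8
```

Underside is now about 34 mm and the contact force has turned positive, so it's down in the pocket. I'll look before releasing.

```bash
python3 look.py q wrist scene;python3 - <<'E'
import cv2
a=cv2.imread("pics/q_wrist_raw.png")
cv2.imwrite("pics/q_c.png",cv2.resize(a[110:290,95:415],None,fx=2.5,fy=3.3,interpolation=cv2.INTER_CUBIC))
E
```

```text
clock 13.25 tcp [ 494.31 -196.12   52.14] F [-0.44  0.35  1.65] w 10.7741812087251 grate in machine x,y 4.242015149754651 -4.213229310061838 z 34.0777618059886 rpy [-0.11 -0.1  -0.02]
```

View pics/q_c.png

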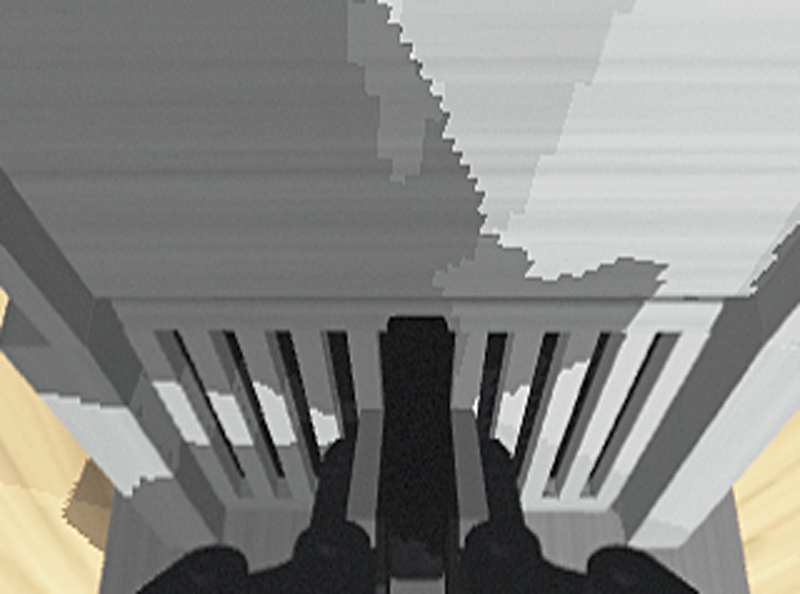

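View pics/q_scene_z.png

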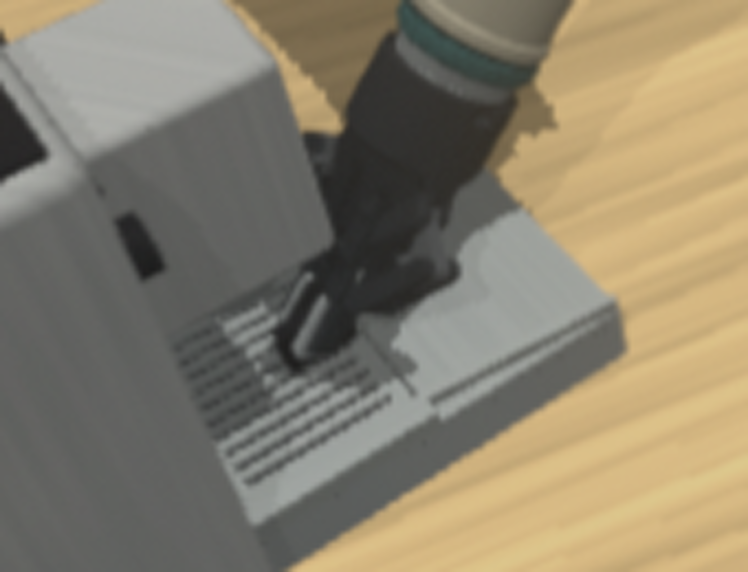

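>>> servo_tool:
  rows:
    - {"dx": 0, "dy": 0, "dz": 0, "wx": 0, "wy": 0, "wz": 0, "fingers": 0.5}
    - {"dx": 0, "dy": 0, "dz": 0, "wx": 0, "wy": 0, "wz": 0, "fingers": 0.5}
    - {"dx": 0, "dy": 0, "dz": 0, "wx": 0, "wy": 0, "wz": 0, "fingers": 0.5}

```text
clock: 13.72
eef_pos: [494.4, -195.8, 51.8]
tool_rot: [-1.574, 0.837, -1.353]
force: [-0.5, 0.1, 1.3]
width: 42.3
```

>>> servo_tool:
  rows:
    - {"dx": -0.015, "dy": 0, "dz": 0, "wx": 0, "wy": 0, "wz": 0, "fingers": 0.5}
    - {"dx": -0.03, "dy": 0.005, "dz": 0, "wx": 0, "wy": 0, "wz": 0, "fingers": 0.5}
    - {"dx": -0.05, "dy": 0.01, "dz": 0, "wx": 0, "wy": 0, "wz": 0, "fingers": 0.5}
    - {"dx": -0.06, "dy": 0.01, "dz": 0, "wx": 0, "wy": 0, "wz": 0, "fingers": 0.5}
    - {"dx": -0.06, "dy": 0.01, "dz": 0, "wx": 0, "wy": 0, "wz": 0, "fingers": 0.5}

```text
clock: 14.35
eef_pos: [466.1, -70.3, 154.9]
tool_rot: [-1.575, 0.837, -1.354]
force: [0.7, -0.5, -0.6]
width: 42.5
```

>>> servo_tool:
  rows:
    - {"dx": 0, "dy": 0, "dz": 0, "wx": 0, "wy": 0, "wz": 0, "fingers": 0.5}
    - {"dx": 0, "dy": 0, "dz": 0, "wx": 0, "wy": 0, "wz": 0, "fingers": 0.5}

```text
clock: 14.6
eef_pos: [466.6, -72.0, 154.0]
tool_rot: [-1.574, 0.836, -1.354]
force: [0.8, -1.6, -1.1]
width: 42.6
```

```bash
python3 look.py r wrist scene top
python3 - <<'E'
import cv2,numpy as np
a=cv2.imread("pics/r_scene_raw.png");b=cv2.imread("pics/r_top_raw.png")
cv2.imwrite("pics/r_all.png",cv2.resize(np.hstack([a,b]),(800,300)))
E
```

```text
clock 14.6 tcp [466.6  -71.97 154.01] F [ 0.79 -1.6  -1.15] w 42.64830727332661 grate in machine x,y -122.97076715770207 -4.183999484168272 z 135.94548601194106 rpy [-0.12 -0.09 -0.03]
```

View pics/r_wrist_raw.png

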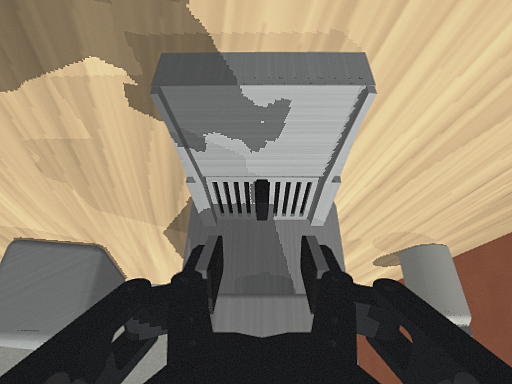

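View pics/r_scene_z.png

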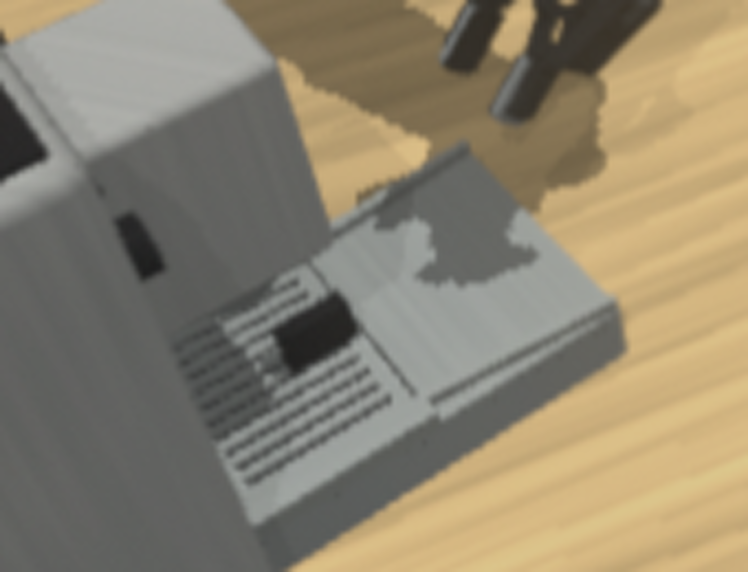

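View pics/r_all.png

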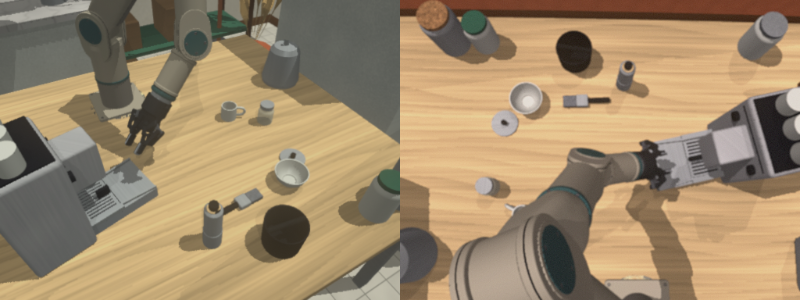

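Run:
```python
import cv2,numpy as np
a=cv2.imread("pics/a_scene.png").astype(int);b=cv2.imread("pics/r_scene_raw.png").astype(int)
d=np.abs(a-b).max(2)
for n,(x,y) in dict(grinder=(272,285),brush=(318,254),bowl=(372,222),lid=(374,200),jar=(340,143),cup=(294,142)).items():
    print(n,d[y-18:y+18,x-18:x+18].mean().round(1))
from cell import ctrl
print(ctrl.finish_job())
```

```text
grinder 6.5
brush 8.4
bowl 7.6
lid 8.1
jar 7.9
cup 8.1
the job is handed in; nothing more can be done
None
```

The drip grate is refitted: it lies flush in the pocket with its rib toward the machine's front. The gripper has let go and is clear, and I handed the job in at about 14.6 s.

**What I did:** I gripped the grate by its rib with the tool tilted 42° and laid it flat on the front deck. Then I slid it about 120 mm under the head with light downward pressure. Once the rear edge cleared the deck step, I kept hold of it and lowered it about 6 mm onto the pocket floor, so it did not fall in by itself.

**Last checks:**
- **Seating:** just before release, the underside worked out at 34.1 mm (34 wanted) and level within about 0.1°. The scene and wrist pictures show its top level with the deck.
- **Forces:** the highest reading I saw at the end of a move was about 19 N, during the slide; I did not see readings within a move.
- **Bystanders:** the picture areas round all six differ from the start by a similar small amount, and none looks moved.

**Checks that disagreed:**
- **Machine position:** the fixed cameras and the wrist camera differed by a few millimetres. By my last estimate the seated grate would be 4 mm off centre both along and across, which the pocket does not allow. I took that as error in the estimate and centred the grate by eye in the wrist pictures.
- **TCP readings:** they varied by 1–2 mm, so I went by contact forces and pictures for the drop.

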